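# Bearing drifts back into their own cups

### The arm

A 6-joint arm with a two-finger parallel gripper is mounted at the origin on a cart in front of the work surface, level with it; the furniture and walls round the work are solid. World frame = base frame: x ahead of the robot, y to its left, z up, the work surface at z = 0. Lengths are in m, angles in rad, forces in N, time in s.
With the tool pointing down it reaches from about 0.325 to 0.775 m from the base axis. Payload 9.3 kg.
Tool frame: the origin (TCP) lies midway between the tips of the shut fingers; the grasp point (between the pads) lies 19 mm behind it; z points along the fingers, x is the direction in which the jaws open and shut, and the axes are right-handed (so a half turn about z gives the same grasp; the last joint's range is limited). The gripper opens to 85 mm and grips with 20 to 120 N. Pads are 22 mm wide; open, the fingers measure 114 mm over their backs; the gripper's body (76 mm by 85 mm) begins 54 mm behind the grasp point. The pads swing forward as they close: fully open they stand 13 mm farther back than shut.
Start: joints at [-1.476, 0.259, 0.021, 1.334, 0, 1.418], TCP at [0.135, -0.533, 0.231] pointing down, gripper open.
Joint ranges: [-3.04, 3.04], [-0.91, 1.82], [-1.04, 1.36], [-1.92, 1.95], [-1.52, 1.45], [-3.14, 3.14]. Speed limits (rad/s): [2.22, 2.22, 2.79, 3.14, 3.14, 3.14].

### API

Orientations are given as a unit quaternion [w, x, y, z].
In Python, from bench import * gives the robot as it stands.
- The arm moves only by the shell command python3 -m inch 'ROWS' [FORCE]. ROWS is JSON, a list of rows, each an object of numbers: "jaw": the finger opening in m, from 0 to 0.0854; "dx", "dy", "dz": the shift along the tool's x, y, z in m; "rx", "ry", "rz": the turn, a rotation vector about the tool's x, y, z in degrees. A call has 1 to 12 rows; each row is the pose to reach, as a shift and turn from the pose measured when the call began, along the tool's axes at that moment; what a row does not reach only later rows make up. A row lasts 1/12 s, in which the tool goes at most 41.7 mm and 7.16 degrees, less where a joint would pass 70% of its speed; a pose out of reach is approached as far as the arm can. A call with a gripper value outside its range is refused whole. The fingers move at their own pace and stop on an object; FORCE is the grip in N (left out, the last holds). Time passes only in rows, so rows that repeat a pose let the fingers close. It gives the time, the measured TCP pose, the force and the opening at its end, in the units of the state.
- get_state(): the state, without advancing time (a new reading comes with each control period).
- snapshot(name): name is "scene" or "top"; returns the picture (480x640x3 uint8, blue, green, red); there is no depth.
- camera_info(name): a dict with "fx", "fy", "cx", "cy" (pixels), "eye" and "rotation" of the camera in the world. Camera axes: x right, y down, z forward; pixel columns grow to the right and rows downward; lengths in m; the calibration is good to about 2 mm. A picture is of the moment at which its call begins. camera_info takes no time and is no camera call.
- sign_off(): hands the job in, once; it reports no verdict.
Trained networks look in the newest picture that a camera, given by its name, has taken for a name from the list of things; names that differ only in an ending like _2 or _b are one class to them, and where a whole thing is asked for, a point or a joint stands for the part that bears it (a point fixed in the world has none). Each returns a list of dicts, best first, with "score" (0 to 1); they miss things now and then, are a little off and sometimes report something else, mostly with a low value. They report only what shows in the picture. A call takes as long as a camera call. They do not tell look-alikes from the thing itself.
- spot_in(camera, name): "box" ([centre column, centre row, width, height] in pixels, round what is visible of it).
- outline_of(camera, name): "mask" (480x640 bool, what is visible of it) and "box" ([centre column, centre row, width, height] in pixels, round what is visible of it).
The state is a dict: "time_s": time; "q": joint angles; "joint_vel": joint speeds; "tau": joint torques, N m; "tool_pos": TCP position; "orientation": TCP orientation; "ft_force": force on the tool from outside, world axes, zero at the start; "torque": the same for the moment, N m; "opening": finger opening in m.
Only numpy, scipy, OpenCV 4.12 (cv2) and the standard library are available. Lean on these libraries where they do the work, as an engineer would, in place of code of your own. Each camera call takes 0.05 s, during which the arm holds its last target.

### The job

The four bearing-press drifts have been put away in the wrong receiver cups. Swap them round so that every drift stands upright in its own cup, the smallest foot in the smallest cup and so on up to the largest, with its foot fully home on the cup's floor; no cup is free, so use the bare bench to park one on the way. Set the drifts down rather than dropping them, do not tip any over, and leave the mug and the pin dish beside them where they stand.

Things in the scene. Friction and masses are not known exactly. Their poses are not given: they have to be found in the camera images.
- drift_s_center (a point): the smallest bearing drift, a loose turned bright-steel piece: round foot 28 mm in diameter and 12 mm tall with a 2 mm bevel at its lower edge, above it a plain round upright shank 18 mm thick; 80 mm tall in all. This point is on its axis half-way up (40 mm above its underside); z along the axis, up. Grasp the shank from above in any direction.
- drift_m_center (a point): the second smallest bearing drift, a loose turned bright-steel piece: round foot 38 mm in diameter and 12 mm tall with a 2 mm bevel at its lower edge, above it a plain round upright shank 20 mm thick; 82 mm tall in all. This point is on its axis half-way up (41 mm above its underside); z along the axis, up. Grasp the shank from above in any direction.
- drift_l_center (a point): the second largest bearing drift, a loose turned bright-steel piece: round foot 56 mm in diameter and 12 mm tall with a 2 mm bevel at its lower edge, above it a plain round upright shank 24 mm thick; 84 mm tall in all. This point is on its axis half-way up (42 mm above its underside); z along the axis, up. Grasp the shank from above in any direction.
- drift_xl_center (a point): the largest bearing drift, a loose turned bright-steel piece: round foot 68 mm in diameter and 12 mm tall with a 2 mm bevel at its lower edge, above it a plain round upright shank 28 mm thick; 86 mm tall in all. This point is on its axis half-way up (43 mm above its underside); z along the axis, up. Grasp the shank from above in any direction.
- cup_s: the smallest receiver cup, a fixed dark-steel round cup: 80 mm outside, 17 mm tall, round pocket 36 mm wide and 13 mm deep with a 4 mm floor; the cup of the 28 mm foot, which has 4 mm of play all round. Origin at the centre of its underside on the bench, z up.
- cup_m: the second smallest receiver cup, a fixed dark-steel round cup: 90 mm outside, 17 mm tall, round pocket 46 mm wide and 13 mm deep with a 4 mm floor; the cup of the 38 mm foot, which has 4 mm of play all round. Origin at the centre of its underside on the bench, z up.
- cup_l: the second largest receiver cup, a fixed dark-steel round cup: 100 mm outside, 17 mm tall, round pocket 64 mm wide and 13 mm deep with a 4 mm floor; the cup of the 56 mm foot, which has 4 mm of play all round. Origin at the centre of its underside on the bench, z up.
- cup_xl: the largest receiver cup, a fixed dark-steel round cup: 112 mm outside, 17 mm tall, round pocket 76 mm wide and 13 mm deep with a 4 mm floor; the cup of the 68 mm foot, which has 4 mm of play all round. Origin at the centre of its underside on the bench, z up. From x 0.40 to 0.66 m and y -0.12 to 0.40 m the bench (z = 0) is flat and bare but for the things listed here.
- mug: bystander: white mug with a yellow band, 84 mm in diameter, 90 mm tall, 121 mm long over the handle, which points to -y of its own frame; loose; origin under the middle of that length, 18 mm from the axis of the round part towards the handle
- pin_dish: bystander: round grey dish of pins, 111 mm in diameter, 28 mm tall, loose; origin at the centre of its underside
There are look-alikes about, which are no part of the job. Leave any yellow look-alike of the part that bears drift_l_center alone.

How it is judged:
By the outcome, as a careful person would: the job done as asked, in the order asked, and still so for the second after the job is handed in, with the robot touching nothing.
It also fails if it takes over 141 s, if anything falls off the work surface, if the arm or the gripper's body presses on something with over 40 N, if the wrist force passes 120 N, or if a joint passes its speed limit or range.

## Working session

There is one attempt and no reset: what is moved stays moved. The work goes in short steps, Python scripts to look and compute and a shell command to move; the robot and the scene stay as the last step left them, time stands still between calls to the robot, and variables do not carry over. Pictures are saved under pics/ and viewed, and the job is handed in when it is done.

```bash
ls; mkdir -p pics; python3 - <<'E'
from bench import *
import cv2
s=get_state(); print({k:(v if not hasattr(v,'round') else v) for k,v in s.items()})
for n in("top","scene"):
    cv2.imwrite(f"pics/{n}0.png",snapshot(n)); print(n,camera_info(n))
E
```

```text
pics
{'time_s': 0.0, 'q': array([-1.47556761e+00,  2.59219046e-01,  2.07550044e-02,  1.33373589e+00,
        8.93476680e-06,  1.41821228e+00]), 'joint_vel': array([-0.00094453,  0.00029302,  0.00029101,  0.00134305, -0.00187864,
        0.00151424]), 'tau': array([ 7.75345034e-04, -5.55646670e+01,  3.44525385e+01,  1.37383593e-02,
       -1.72332639e-04,  3.57064982e-05]), 'tool_pos': array([ 0.13488449, -0.53289997,  0.23064894]), 'orientation': array([-5.13340074e-04,  7.89076520e-01, -6.14294516e-01, -4.78566283e-04]), 'ft_force': array([ 0.44769545, -0.28092249, -0.0661198 ]), 'torque': array([-0.02303069,  0.04005675, -0.03394936]), 'opening': 0.08526644292788868}
top {'fx': 489.22155131232404, 'fy': 489.22155131232404, 'cx': 327.0975397105393, 'cy': 241.71808808436123, 'eye': array([0.45083996, 0.2487762 , 1.074248  ]), 'rotation': array([-0.04218265,  0.71469583, -0.6977034 ,  0.0253073 ])}
scene {'fx': 612.072160506394, 'fy': 612.072160506394, 'cx': 316.007784679245, 'cy': 233.34014566588803, 'eye': array([0.07289256, 1.0363182 , 0.58479897]), 'rotation': array([ 0.14848764, -0.23419902,  0.82986449, -0.4841768 ])}
```

View pics/top0.png

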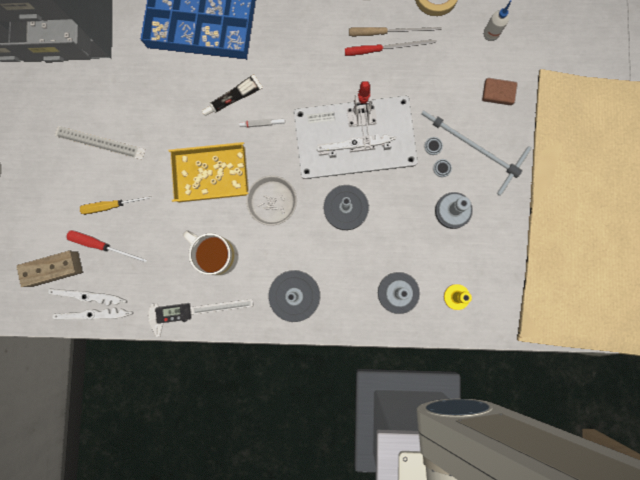

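View pics/scene0.png

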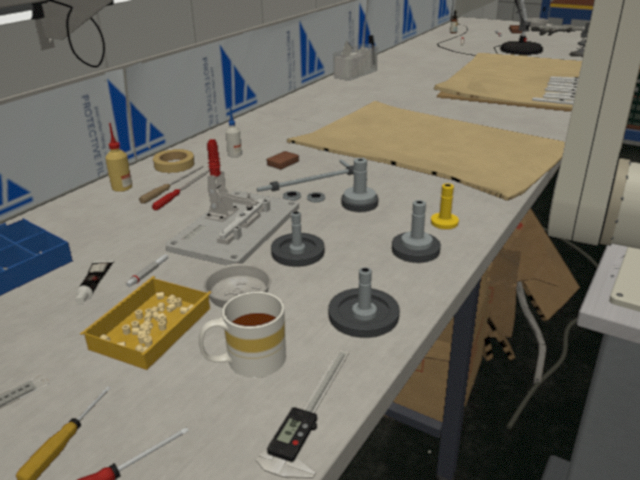

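```bash
cat > h.py <<'E'
from bench import *
import numpy as np, cv2
from scipy.spatial.transform import Rotation as R
def cam(n):
    c=camera_info(n); q=c['rotation']
    return c,R.from_quat([q[1],q[2],q[3],q[0]]).as_matrix()
def p2w(n,uv,z):
    c,M=cam(n); d=M@np.array([(uv[0]-c['cx'])/c['fx'],(uv[1]-c['cy'])/c['fy'],1])
    return c['eye']+d*(z-c['eye'][2])/d[2]
def w2p(n,p):
    c,M=cam(n); v=M.T@(np.asarray(p,float)-c['eye']); return np.array([c['fx']*v[0]/v[2]+c['cx'],c['fy']*v[1]/v[2]+c['cy']])
E
python3 - <<'E'
from h import *
im=snapshot("top"); sc=snapshot("scene")
for n in["drift_s_center","drift_m_center","drift_l_center","drift_xl_center","cup_s","cup_m","cup_l","cup_xl","mug","pin_dish"]:
    for d in spot_in("top",n)[:4]:
        b=d['box']; print(n,round(d['score'],2),np.round(b),p2w("top",b[:2],0.015).round(3)[:2], (np.array(b[2:])/489*1.06).round(3))
cv2.imwrite("pics/crop1.png",cv2.resize(im[170:330,250:490],None,fx=3.2,fy=3.2,interpolation=cv2.INTER_CUBIC))
cv2.imwrite("pics/crop2.png",cv2.resize(sc[140:350,255:475],None,fx=2.8,fy=2.8,interpolation=cv2.INTER_CUBIC))
E
```

```text
drift_s_center 0.68 [346. 206.  12.  14.] [0.632 0.235] [0.026 0.03 ]
drift_m_center 0.48 [297. 297.  16.  14.] [0.432 0.337] [0.034 0.03 ]
drift_l_center 0.76 [458. 297.  28.  29.] [ 0.44  -0.007] [0.061 0.062]
drift_l_center 0.75 [399. 295.  28.  23.] [0.441 0.119] [0.06  0.051]
drift_l_center 0.19 [453. 209.  27.  35.] [0.631 0.004] [0.058 0.077]
drift_xl_center 0.89 [454. 210.  28.  33.] [0.628 0.   ] [0.062 0.072]
drift_xl_center 0.23 [346. 208.  43.  42.] [0.627 0.235] [0.093 0.09 ]
cup_s 0.68 [401. 295.  40.  46.] [0.442 0.113] [0.087 0.1  ]
cup_s 0.68 [398. 294.  25.  25.] [0.443 0.119] [0.055 0.055]
cup_s 0.63 [456. 211.  41.  37.] [ 0.626 -0.003] [0.088 0.08 ]
cup_m 0.68 [401. 295.  40.  46.] [0.442 0.113] [0.087 0.1  ]
cup_m 0.68 [398. 294.  25.  25.] [0.443 0.119] [0.055 0.055]
cup_m 0.63 [456. 211.  41.  37.] [ 0.626 -0.003] [0.088 0.08 ]
cup_l 0.68 [401. 295.  40.  46.] [0.442 0.113] [0.087 0.1  ]
cup_l 0.68 [398. 294.  25.  25.] [0.443 0.119] [0.055 0.055]
cup_l 0.63 [456. 211.  41.  37.] [ 0.626 -0.003] [0.088 0.08 ]
cup_xl 0.8 [293. 294.  50.  54.] [0.436 0.346] [0.109 0.116]
mug 0.88 [211. 253.  51.  43.] [0.521 0.528] [0.111 0.093]
pin_dish 0.94 [271. 202.  50.  54.] [0.638 0.401] [0.109 0.117]
```

View pics/crop1.png

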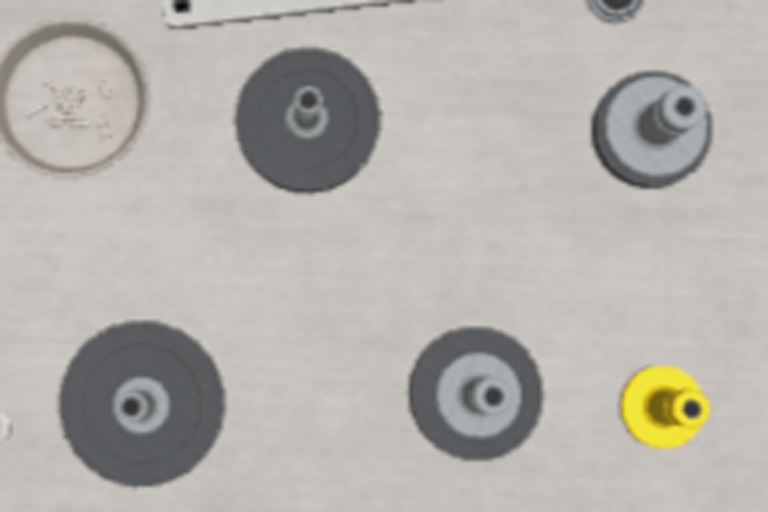

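View pics/crop2.png

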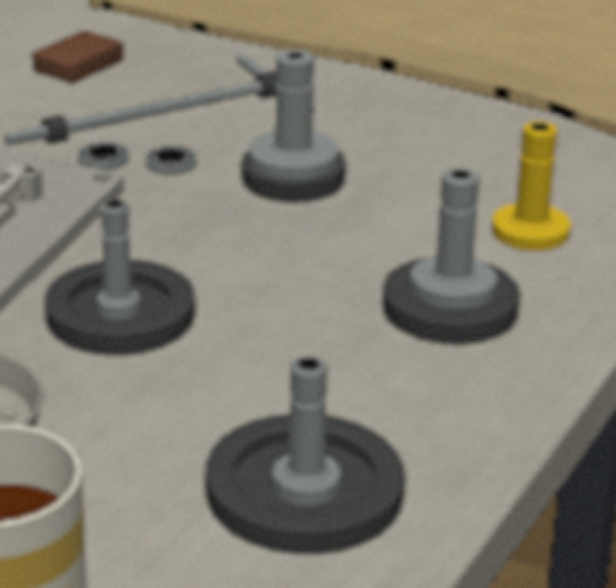

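```bash
cat >> h.py <<'E'
from scipy.optimize import minimize
S=8
def sil(n,parts,org,size):
    m=np.zeros((size[1]*S,size[0]*S),np.uint8); t=np.linspace(0,2*np.pi,60)
    for (x,y,D,z0,z1) in parts:
        P=np.array([w2p(n,(x+D/2*np.cos(a),y+D/2*np.sin(a),z)) for z in(z0,z1) for a in t])
        P=((P-org+0.5)*S*16).astype(np.int32)
        cv2.fillConvexPoly(m,cv2.convexHull(P),255,cv2.LINE_AA,4)
    return cv2.resize(m,size,interpolation=cv2.INTER_AREA)/255.
def fit(n,im,mask_soft,org,mk,x0,):
    size=mask_soft.shape[1],mask_soft.shape[0]
    f=lambda v:np.abs(sil(n,mk(v[0]/1e3,v[1]/1e3),org,size)-mask_soft).sum()
    r=minimize(f,np.array(x0)*1e3,method='Nelder-Mead',options=dict(initial_simplex=np.array([x0]*3)*1e3+[[0,0],[6,0],[0,6]],xatol=.1,fatol=.5))
    return r.x/1e3,r.fun,mask_soft.sum()
E
python3 - <<'E'
from h import *
im=cv2.imread("pics/top0.png"); g=cv2.cvtColor(im,cv2.COLOR_BGR2GRAY)
for r in (208,296): print(r,[int(x) for x in g[r,265:485:1]])
E
```

```text
208 [181, 181, 185, 189, 178, 169, 178, 180, 191, 195, 194, 200, 200, 189, 193, 189, 189, 185, 173, 190, 192, 190, 190, 191, 191, 186, 164, 131, 141, 166, 178, 194, 195, 193, 192, 193, 193, 194, 194, 193, 193, 193, 194, 192, 191, 191, 191, 192, 192, 192, 192, 194, 194, 193, 195, 194, 194, 176, 134, 92, 90, 91, 92, 91, 91, 90, 91, 90, 93, 93, 92, 91, 90, 92, 109, 136, 144, 119, 85, 82, 84, 85, 83, 92, 125, 154, 146, 109, 92, 91, 90, 92, 91, 89, 89, 88, 85, 89, 91, 89, 92, 90, 91, 128, 178, 198, 199, 198, 197, 198, 197, 195, 195, 196, 194, 194, 195, 196, 197, 198, 198, 197, 196, 197, 197, 199, 199, 199, 199, 199, 197, 196, 197, 196, 196, 196, 196, 196, 196, 196, 197, 197, 197, 196, 195, 195, 192, 191, 190, 189, 191, 190, 189, 189, 189, 189, 190, 190, 190, 190, 191, 190, 190, 192, 190, 191, 191, 193, 192, 162, 84, 72, 88, 94, 128, 165, 173, 171, 168, 170, 173, 171, 159, 134, 103, 81, 79, 80, 80, 86, 105, 107, 86, 96, 121, 147, 166, 173, 173, 174, 173, 170, 164, 163, 167, 152, 117, 146, 190, 191, 191, 190, 191, 192, 191, 189, 190, 189, 189, 190]
296 [198, 197, 183, 141, 96, 91, 91, 92, 9
[... 300 characters left out ...]
, 195, 194, 193, 193, 195, 192, 192, 193, 193, 193, 195, 197, 198, 198, 200, 200, 199, 198, 197, 196, 195, 195, 195, 195, 194, 193, 193, 192, 191, 190, 189, 190, 189, 189, 189, 190, 188, 160, 93, 89, 91, 92, 92, 93, 92, 93, 106, 142, 171, 174, 171, 170, 167, 156, 129, 97, 85, 99, 117, 145, 167, 161, 130, 101, 98, 115, 144, 168, 170, 169, 171, 162, 129, 93, 91, 90, 92, 89, 95, 149, 196, 197, 195, 196, 196, 196, 196, 197, 196, 197, 196, 197, 196, 196, 196, 197, 197, 195, 195, 195, 194, 194, 185, 158, 167, 209, 214, 214, 213, 213, 203, 163, 128, 95, 91, 92, 93, 120, 128, 111, 160, 205, 211, 172, 90, 62, 60, 78, 139, 199, 209, 202, 191, 191, 192, 194, 195, 196, 196, 197, 196, 195, 195, 195, 195]
```

```bash
cat > m.py <<'E'
from h import *
def fillmask(b):
    c,_=cv2.findContours(b.astype(np.uint8),cv2.RETR_EXTERNAL,cv2.CHAIN_APPROX_NONE)
    c=max(c,key=cv2.contourArea); o=np.zeros(b.shape,np.uint8); cv2.drawContours(o,[c],-1,1,-1); return o
def cupfit(im,c,D,mk,thr=None,n="top",half=40):
    g=cv2.cvtColor(im,cv2.COLOR_BGR2GRAY).astype(float)
    o=np.array(c)-half; w=g[o[1]:o[1]+2*half,o[0]:o[0]+2*half]
    soft=np.clip((192-w)/100,0,1); fm=fillmask(w<(thr or 160)); core=cv2.erode(fm,np.ones((3,3)))
    near=cv2.dilate(fm,np.ones((5,5)))
    soft=np.where(core>0,1,soft*near)
    x0=p2w(n,c,0.01)[:2]
    return fit(n,im,soft,o,mk,x0)
E
python3 - <<'E'
from m import *
im=cv2.imread("pics/top0.png")
cups={'xl':((294,296),.112),'l':((346,208),.1),'m':((399,293),.09)}
for k,(c,D) in cups.items():
    r=cupfit(im,c,D,lambda x,y:[(x,y,D,0,.017)]); print(k,r[0].round(4),round(r[1],1),round(r[2]))
# drift on cups: shank mask etc: bright parts / dark inside cup
vis=im[170:330,250:490].copy(); 
vis=cv2.resize(vis,None,fx=3.2,fy=3.2,interpolation=cv2.INTER_CUBIC)
E
```

```text
Traceback (most recent call last):
  File "m.py", line 12, in cupfit
    return fit(n,im,soft,o,mk,x0)
  File "h.py", line 24, in fit
    r=minimize(f,np.array(x0)*1e3,method='Nelder-Mead',options=dict(initial_simplex=np.array([x0]*3)*1e3+[[0,0],[6,0],[0,6]],xatol=.1,fatol=.5))
  File "h.py", line 23, in <lambda>
    f=lambda v:np.abs(sil(n,mk(v[0]/1e3,v[1]/1e3),org,size)-mask_soft).sum()
                      ~~~^^^^^^^^^^^^^^^^^^^^^^^^^^^^^^^^^^
  File "h.py", line 17, in sil
    P=np.array([w2p(n,(x+D/2*np.cos(a),y+D/2*np.sin(a),z)) for z in(z0,z1) for a in t])
                ~~~^^^^^^^^^^^^^^^^^^^^^^^^^^^^^^^^^^^^^^^
  File "h.py", line 11, in w2p
    c,M=cam(n); v=M.T@(np.asarray(p,float)-c['eye']); return np.array([c['fx']*v[0]/v[2]+c['cx'],c['fy']*v[1]/v[2]+c['cy']])
        ~~~^^^
  File "h.py", line 5, in cam
    c=camera_info(n); q=c['rotation']
ValueError: time passes only in moves, steps and waits
```

```bash
sed -i 's/^def cam(n):/import functools\n@functools.lru_cache\ndef cam(n):/' h.py
cat > fit1.py <<'E'
from m import *
import sys
im=cv2.imread("pics/top0.png")
cups={'xl':((294,296),.112),'l':((346,208),.1),'m':((399,293),.09)}
res={}
for k,(c,D) in cups.items():
    r=cupfit(im,c,D,lambda x,y:[(x,y,D,0,.017)]); print(k,r[0].round(4),round(r[1],1),round(r[2])); res[k]=r[0]
r=cupfit(im,(453,210),.08,lambda x,y:[(x,y,.08,0,.017)],thr=178); print('s',r[0].round(4),r[1:]); res['s']=r[0]
# drift: bright (steel) + shank mask inside cup = not cup gray
g=cv2.cvtColor(im,cv2.COLOR_BGR2GRAY).astype(float)
dr={'S':('l',(346,206),.028,.018,.004,.080),'M':('xl',(294,297),.038,.020,.004,.082),'L':('m',(400,293),.056,.024,.017,.084)}
from h import _ if False else p2w
for k,(cu,c,F,s,zb,H) in dr.items():
    h=25;o=np.array(c)-h;w=g[o[1]:o[1]+2*h,o[0]:o[0]+2*h]
    b=(w>112)
    # limit to inside cup
    yy,xx=np.mgrid[0:2*h,0:2*h]; cc=w2p("top",(*res[cu],.017)); R0={'l':.1,'xl':.112,'m':.09}[cu]/2*489/1.06-3
    b&=(xx+o[0]-cc[0])**2+(yy+o[1]-cc[1])**2<R0**2
    fm=fillmask(cv2.morphologyEx(b.astype(np.uint8),cv2.MORPH_CLOSE,np.ones((3,3))))
    r=fit("top",im,fm.astype(float),o,lambda x,y:[(x,y,F,zb,zb+.012),(x,y,s,zb,zb+H)],p2w("top",c,.03)[:2])
    print(k,r[0].round(4),round(r[1],1),r[2]); res[k]=r[0]
h=40;c=(453,210);o=np.array(c)-h;w=g[o[1]:o[1]+2*h,o[0]:o[0]+2*h]
E
sed -i '/if False/d' fit1.py
cat >> fit1.py <<'E'
# XL: bright steel between 150..180
b=((w>112)&(w<184)).astype(np.uint8); b=cv2.morphologyEx(b,cv2.MORPH_OPEN,np.ones((3,3))); fm=fillmask(cv2.morphologyEx(b,cv2.MORPH_CLOSE,np.ones((3,3))))
r=fit("top",im,fm.astype(float),o,lambda x,y:[(x,y,.068,.017,.029),(x,y,.028,.017,.103)],p2w("top",c,.03)[:2]); print('XL',r[0].round(4),round(r[1],1),r[2]); res['XL']=r[0]
r=cupfit(im,c,.08,lambda x,y:[(x,y,.08,0,.017),(*res['XL'],.068,.017,.029),(*res['XL'],.028,.017,.103)],thr=178); print('s',r[0].round(4),r[1:]); res['s']=r[0]
import json; json.dump({k:list(v) for k,v in res.items()},open("res.json","w"))
A,B=250,170;f=3.2
v=cv2.resize(im[B:330,A:490],None,fx=f,fy=f,interpolation=cv2.INTER_CUBIC)
def circ(p,D,z,col):
    P=np.array([w2p("top",(p[0]+D/2*np.cos(a),p[1]+D/2*np.sin(a),z)) for a in np.linspace(0,6.283,80)])
    cv2.polylines(v,[np.int32((P-[A,B]+.5)*f)],True,col,1)
for k,D in dict(s=.08,m=.09,l=.1,xl=.112).items(): circ(res[k],D,.017,(0,0,255)); circ(res[k],D,0,(0,0,120))
for k,(F,s,z,H) in dict(S=(.028,.018,.004,.08),M=(.038,.02,.004,.082),L=(.056,.024,.017,.084),XL=(.068,.028,.017,.086)).items(): circ(res[k],F,z+.012,(0,255,0)); circ(res[k],s,z+H,(255,0,0))
cv2.imwrite("pics/fit1.png",v)
E
python3 fit1.py
```

```text
xl [0.4336 0.3443] 55.6 2111
l [0.6298 0.2366] 51.7 1628
m [0.4462 0.1197] 45.4 1396
s [0.6283 0.0018] (np.float64(45.258823529411764), np.float64(1094.76))
S [0.6315 0.2371] 16.6 164.0
M [0.4323 0.345 ] 13.3 257.0
L [0.445  0.1192] 22.0 571.0
XL [0.6289 0.0012] 44.0 814.0
s [0.6286 0.0016] (np.float64(54.170980392156864), np.float64(1094.76))
```

View pics/fit1.png

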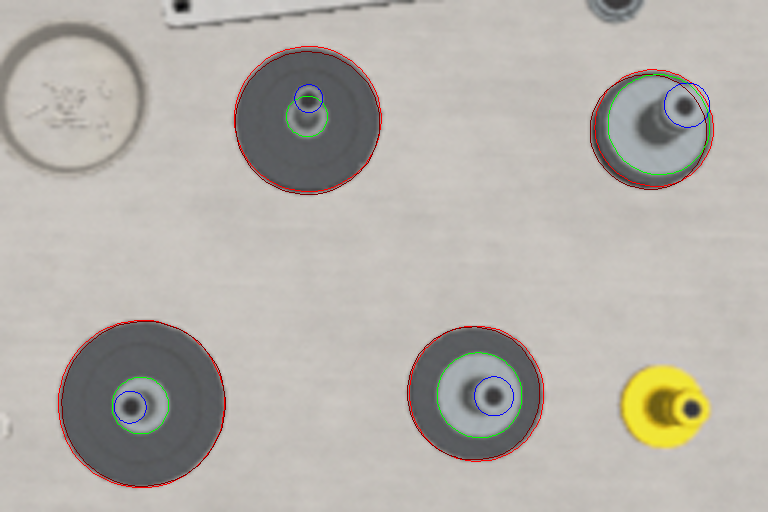

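```bash
cat > go.py <<'E'
import sys
from h import *
s=get_state();q=s['orientation'];Rm=R.from_quat([q[1],q[2],q[3],q[0]]).as_matrix()
t=np.array([float(a) for a in sys.argv[1:4]]); yaw=float(sys.argv[4]) if len(sys.argv)>4 else 0
Rt=R.from_euler('z',yaw,degrees=True).as_matrix()@np.diag([1,-1,-1])
print('t',s['time_s'],'pos',s['tool_pos'].round(4),'open',round(s['opening'],4),'F',np.round(s['ft_force'],1),'q',s['q'].round(2))
print('shift mm',(Rm.T@(t-s['tool_pos'])*1e3).round(1),'rot deg',np.degrees(R.from_matrix(Rm.T@Rt).as_rotvec()).round(2))
E
python3 go.py 0.5 0.1 0.2; python3 go.py 0.6315 0.2371 0.16
```

```text
t 0.7 pos [ 0.1349 -0.5332  0.2313] open 0.0854 F [ 0.7 -0.1 -0.1] q [-1.48  0.26  0.02  1.33  0.    1.42]
shift mm [-524.3 -509.3   31.3] rot deg [ -0.   -0.  -75.8]
t 0.7 pos [ 0.1349 -0.5332  0.2313] open 0.0854 F [ 0.7 -0.1 -0.1] q [-1.48  0.26  0.02  1.33  0.    1.42]
shift mm [-624.9 -670.4   71.3] rot deg [ -0.   -0.  -75.8]
```

```bash
P='{"dx":-0.524,"dy":-0.509,"dz":0.031,"rz":-75.8,"jaw":0.085}'; python3 -m inch '[{"dx":-0.524,"dy":-0.509,"dz":0.031,"rz":-75.8,"jaw":0.085},{"dx":-0.524,"dy":-0.509,"dz":0.031,"rz":-75.8},{"dx":-0.524,"dy":-0.509,"dz":0.031,"rz":-75.8},{"dx":-0.524,"dy":-0.509,"dz":0.031,"rz":-75.8},{"dx":-0.524,"dy":-0.509,"dz":0.031,"rz":-75.8},{"dx":-0.524,"dy":-0.509,"dz":0.031,"rz":-75.8},{"dx":-0.524,"dy":-0.509,"dz":0.031,"rz":-75.8},{"dx":-0.524,"dy":-0.509,"dz":0.031,"rz":-75.8},{"dx":-0.524,"dy":-0.509,"dz":0.031,"rz":-75.8},{"dx":-0.524,"dy":-0.509,"dz":0.031,"rz":-75.8},{"dx":-0.524,"dy":-0.509,"dz":0.031,"rz":-75.8},{"dx":-0.524,"dy":-0.509,"dz":0.031,"rz":-75.8}]' 60; python3 go.py 0.6315 0.2371 0.16
```

```text
t 0.7 pos [ 0.1349 -0.5332  0.2313] open 0.0854 F [ 0.7 -0.1 -0.1] q [-1.48  0.26  0.02  1.33  0.    1.42]
shift mm [-624.9 -670.4   71.3] rot deg [ -0.   -0.  -75.8]invalid input
```

```bash
python3 -m inch '[{"jaw":0.085,"dx":-0.04,"dy":-0.04,"dz":0,"rx":0,"ry":0,"rz":-7}]' 60; sed -n 1,5p /dev/null; python3 -m inch '[{"dx":-0.12,"dy":-0.12,"rz":-20},{"dx":-0.12,"dy":-0.12,"rz":-20},{"dx":-0.12,"dy":-0.12,"rz":-20}]'
```

```text
time_s: 0.78
tool_pos: [0.1543, -0.5013, 0.23]
orientation: [0.001, 0.824, -0.567, -0.0]
ft_force: [0.9, 2.5, -0.0]
opening: 0.0852invalid input
```

```bash
python3 go.py 0.5 0.1 0.2; python3 -m inch '[{"jaw":0.085,"dx":-0.12,"dy":-0.12,"dz":0.01,"rz":-20},{"jaw":0.085,"dx":-0.12,"dy":-0.12,"dz":0.01,"rz":-20},{"jaw":0.085,"dx":-0.12,"dy":-0.12,"dz":0.01,"rz":-20}]'; python3 -m inch '[{"jaw":0.085,"dx":-0.04,"dy":-0.04,"dz":0.0,"rx":0,"ry":0,"rz":-7},{"jaw":0.085,"dx":-0.08,"dy":-0.08,"dz":0.01,"rx":0,"ry":0,"rz":-14}]';  python3 go.py 0.5 0.1 0.2
```

```text
t 0.7833 pos [ 0.1543 -0.5013  0.23  ] open 0.0852 F [ 0.9  2.5 -0. ] q [-1.43  0.22 -0.04  1.31 -0.    1.35]
shift mm [-438.4 -537.5   29.2] rot deg [ 7.00e-02  2.00e-02 -6.91e+01]
time_s: 0.95
tool_pos: [0.1902, -0.4209, 0.224]
orientation: [0.001, 0.888, -0.461, 0.0]
ft_force: [0.7, 0.2, 0.1]
opening: 0.0847
t 0.95 pos [ 0.1902 -0.4209  0.224 ] open 0.0847 F [0.7 0.2 0.1] q [-1.33  0.11 -0.19  1.27 -0.    1.2 ]
shift mm [-247.5 -553.3   23. ] rot deg [  0.1   -0.   -54.84]invalid input
```

```bash
python3 -m inch '[{"jaw":0.085,"dx":-0.247,"dy":-0.553,"dz":0.023,"rx":0,"ry":0,"rz":-54.8},{"jaw":0.085,"dx":-0.247,"dy":-0.553,"dz":0.023,"rx":0,"ry":0,"rz":-54.8},{"jaw":0.085,"dx":-0.247,"dy":-0.553,"dz":0.023,"rx":0,"ry":0,"rz":-54.8},{"jaw":0.085,"dx":-0.247,"dy":-0.553,"dz":0.023,"rx":0,"ry":0,"rz":-54.8},{"jaw":0.085,"dx":-0.247,"dy":-0.553,"dz":0.023,"rx":0,"ry":0,"rz":-54.8},{"jaw":0.085,"dx":-0.247,"dy":-0.553,"dz":0.023,"rx":0,"ry":0,"rz":-54.8},{"jaw":0.085,"dx":-0.247,"dy":-0.553,"dz":0.023,"rx":0,"ry":0,"rz":-54.8},{"jaw":0.085,"dx":-0.247,"dy":-0.553,"dz":0.023,"rx":0,"ry":0,"rz":-54.8},{"jaw":0.085,"dx":-0.247,"dy":-0.553,"dz":0.023,"rx":0,"ry":0,"rz":-54.8},{"jaw":0.085,"dx":-0.247,"dy":-0.553,"dz":0.023,"rx":0,"ry":0,"rz":-54.8},{"jaw":0.085,"dx":-0.247,"dy":-0.553,"dz":0.023,"rx":0,"ry":0,"rz":-54.8},{"jaw":0.085,"dx":-0.247,"dy":-0.553,"dz":0.023,"rx":0,"ry":0,"rz":-54.8}]' 60;  python3 go.py 0.6315 0.2371 0.15
```

```text
time_s: 1.95
tool_pos: [0.446, 0.0098, 0.2045]
orientation: [0.001, 1.0, -0.0, 0.0]
ft_force: [1.0, -1.2, -0.8]
opening: 0.085
t 1.95 pos [0.446  0.0098 0.2045] open 0.085 F [ 1.  -1.2 -0.8] q [-0.17  0.09 -0.26  1.22 -0.    1.41]
shift mm [ 185.4 -227.4   54.1] rot deg [ 0.1  -0.02 -0.02]
```

```bash
python3 -m inch '[{"jaw":0.085,"dx":0.185,"dy":-0.227,"dz":0.054,"rx":0,"ry":0,"rz":0},{"jaw":0.085,"dx":0.185,"dy":-0.227,"dz":0.054,"rx":0,"ry":0,"rz":0},{"jaw":0.085,"dx":0.185,"dy":-0.227,"dz":0.054,"rx":0,"ry":0,"rz":0},{"jaw":0.085,"dx":0.185,"dy":-0.227,"dz":0.054,"rx":0,"ry":0,"rz":0},{"jaw":0.085,"dx":0.185,"dy":-0.227,"dz":0.054,"rx":0,"ry":0,"rz":0},{"jaw":0.085,"dx":0.185,"dy":-0.227,"dz":0.054,"rx":0,"ry":0,"rz":0},{"jaw":0.085,"dx":0.185,"dy":-0.227,"dz":0.054,"rx":0,"ry":0,"rz":0},{"jaw":0.085,"dx":0.185,"dy":-0.227,"dz":0.054,"rx":0,"ry":0,"rz":0},{"jaw":0.085,"dx":0.185,"dy":-0.227,"dz":0.054,"rx":0,"ry":0,"rz":0},{"jaw":0.085,"dx":0.185,"dy":-0.227,"dz":0.054,"rx":0,"ry":0,"rz":0},{"jaw":0.085,"dx":0.185,"dy":-0.227,"dz":0.054,"rx":0,"ry":0,"rz":0},{"jaw":0.085,"dx":0.185,"dy":-0.227,"dz":0.054,"rx":0,"ry":0,"rz":0}]';  python3 go.py 0.6315 0.2371 0.036; python3 - <<'E'
from h import *
im=snapshot("scene");cv2.imwrite("pics/sc1.png",im)
E
```

```text
time_s: 2.95
tool_pos: [0.6307, 0.2356, 0.1511]
orientation: [0.001, 1.0, -0.001, 0.001]
ft_force: [-1.5, 0.3, -0.1]
opening: 0.085
t 2.95 pos [0.6307 0.2356 0.1511] open 0.085 F [-1.5  0.3 -0.1] q [ 0.23  0.5   0.19  1.26 -0.    1.81]
shift mm [  0.6  -1.7 115.1] rot deg [ 0.1  -0.06 -0.08]
```

View pics/sc1.png

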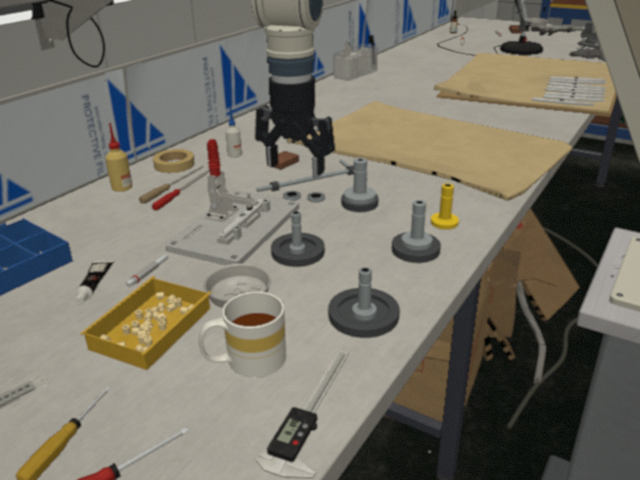

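```bash
python3 -m inch '[{"jaw":0.085,"dx":0.001,"dy":-0.002,"dz":0.03,"rx":0,"ry":0,"rz":0},{"jaw":0.085,"dx":0.001,"dy":-0.002,"dz":0.06,"rx":0,"ry":0,"rz":0},{"jaw":0.085,"dx":0.001,"dy":-0.002,"dz":0.085,"rx":0,"ry":0,"rz":0},{"jaw":0.085,"dx":0.001,"dy":-0.002,"dz":0.1,"rx":0,"ry":0,"rz":0},{"jaw":0.085,"dx":0.001,"dy":-0.002,"dz":0.11,"rx":0,"ry":0,"rz":0},{"jaw":0.085,"dx":0.001,"dy":-0.002,"dz":0.115,"rx":0,"ry":0,"rz":0},{"jaw":0.085,"dx":0.001,"dy":-0.002,"dz":0.115,"rx":0,"ry":0,"rz":0},{"jaw":0.085,"dx":0.001,"dy":-0.002,"dz":0.115,"rx":0,"ry":0,"rz":0}]'; python3 go.py 0.6315 0.2371 0.036;  python3 - <<'E'
from h import *
im=snapshot("scene");cv2.imwrite("pics/sc2.png",cv2.resize(im[60:300,200:440],None,fx=2.5,fy=2.5))
E
```

```text
time_s: 3.67
tool_pos: [0.6325, 0.2373, 0.0374]
orientation: [0.001, 1.0, -0.001, 0.001]
ft_force: [0.2, -1.2, 0.5]
opening: 0.0847
t 3.6667 pos [0.6325 0.2373 0.0374] open 0.0847 F [ 0.2 -1.2  0.5] q [ 0.24  0.57  0.01  1.01 -0.    1.81]
shift mm [-1.   0.2  1.4] rot deg [ 0.07 -0.16 -0.11]
```

View pics/sc2.png

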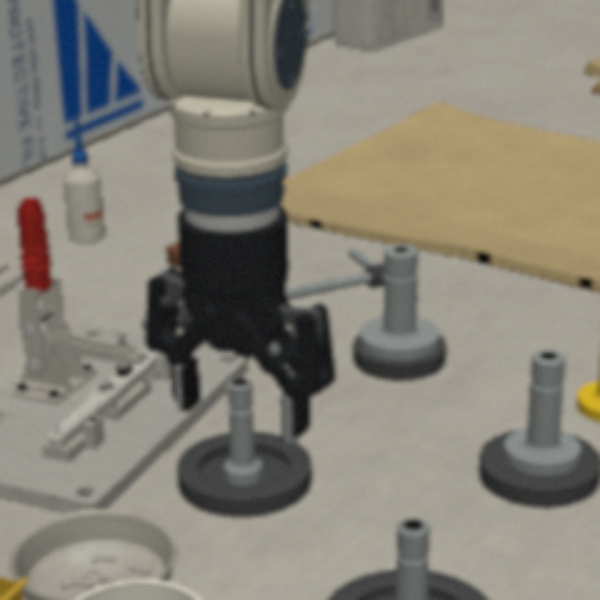

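```bash
python3 -m inch '[{"jaw":0.04,"dx":-0.001,"dy":0,"dz":0.001,"rx":0,"ry":0,"rz":0},{"jaw":0.03,"dx":-0.001,"dy":0,"dz":0.001,"rx":0,"ry":0,"rz":0},{"jaw":0.02,"dx":-0.001,"dy":0,"dz":0.001,"rx":0,"ry":0,"rz":0},{"jaw":0.01,"dx":-0.001,"dy":0,"dz":0.001,"rx":0,"ry":0,"rz":0},{"jaw":0,"dx":-0.001,"dy":0,"dz":0.001,"rx":0,"ry":0,"rz":0},{"jaw":0,"dx":-0.001,"dy":0,"dz":0.001,"rx":0,"ry":0,"rz":0},{"jaw":0,"dx":-0.001,"dy":0,"dz":0.001,"rx":0,"ry":0,"rz":0},{"jaw":0,"dx":-0.001,"dy":0,"dz":0.001,"rx":0,"ry":0,"rz":0},{"jaw":0,"dx":-0.001,"dy":0,"dz":0.001,"rx":0,"ry":0,"rz":0}]' 60; python3 go.py 0.6315 0.2371 0.036
```

```text
time_s: 4.47
tool_pos: [0.6318, 0.2374, 0.0369]
orientation: [0.0, 1.0, -0.001, 0.002]
ft_force: [-1.3, -0.4, 3.7]
opening: 0.017
t 4.4667 pos [0.6318 0.2374 0.0369] open 0.017 F [-1.3 -0.4  3.7] q [ 0.24  0.57  0.01  1.01 -0.    1.81]
shift mm [-0.3  0.3  0.9] rot deg [ 0.05 -0.21 -0.1 ]
```

```bash
python3 -m inch '[{"jaw":0,"dx":0,"dy":0,"dz":-0.005,"rx":0,"ry":0,"rz":0},{"jaw":0,"dx":0,"dy":0,"dz":-0.015,"rx":0,"ry":0,"rz":0},{"jaw":0,"dx":0,"dy":0,"dz":-0.035,"rx":0,"ry":0,"rz":0},{"jaw":0,"dx":0,"dy":0,"dz":-0.06,"rx":0,"ry":0,"rz":0},{"jaw":0,"dx":0,"dy":0,"dz":-0.08,"rx":0,"ry":0,"rz":0},{"jaw":0,"dx":0,"dy":0,"dz":-0.09,"rx":0,"ry":0,"rz":0},{"jaw":0,"dx":0,"dy":0,"dz":-0.09,"rx":0,"ry":0,"rz":0},{"jaw":0,"dx":0,"dy":0,"dz":-0.09,"rx":0,"ry":0,"rz":0}]' 60; python3 go.py 0.535 0.175 0.125;  python3 - <<'E'
from h import *
im=snapshot("scene");cv2.imwrite("pics/sc3.png",cv2.resize(im[60:300,200:440],None,fx=2.5,fy=2.5))
im=snapshot("top");cv2.imwrite("pics/top3.png",im)
E
```

```text
time_s: 5.13
tool_pos: [0.6315, 0.2375, 0.1269]
orientation: [0.0, 1.0, -0.001, 0.002]
ft_force: [-0.7, 0.1, -1.7]
opening: 0.0164
t 5.1333 pos [0.6315 0.2375 0.1269] open 0.0164 F [-0.7  0.1 -1.7] q [ 0.24  0.51  0.15  1.2  -0.    1.81]
shift mm [-96.4  62.7   1.5] rot deg [ 0.05 -0.24 -0.1 ]
```

View pics/sc3.png

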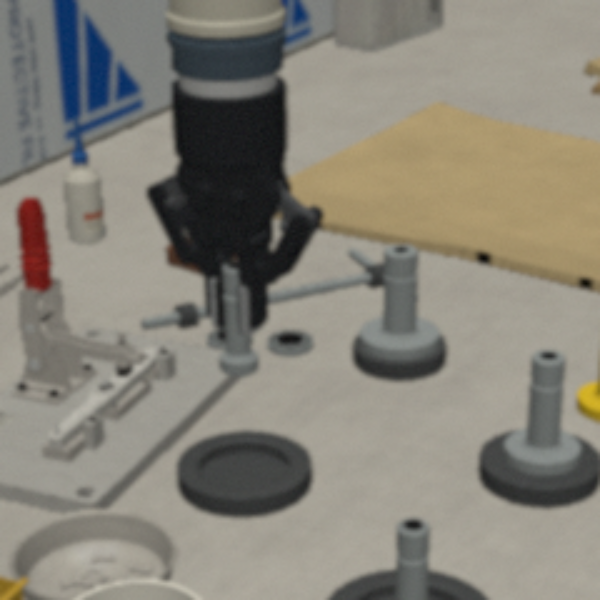

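View pics/top3.png

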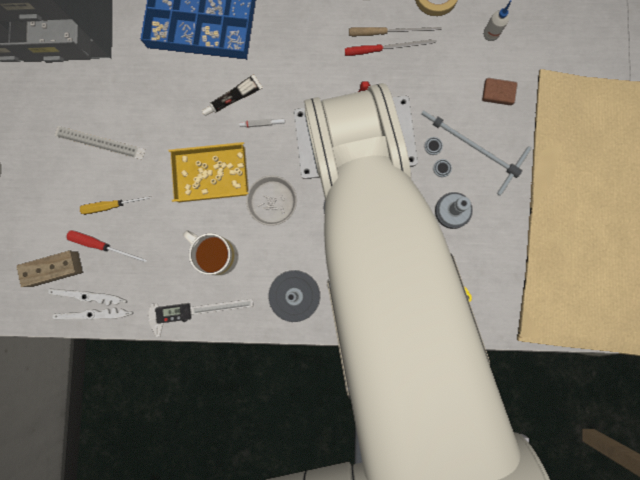

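```bash
python3 -m inch '[{"jaw":0,"dx":-0.03,"dy":0.02,"dz":0,"rx":0,"ry":0,"rz":0},{"jaw":0,"dx":-0.06,"dy":0.04,"dz":0,"rx":0,"ry":0,"rz":0},{"jaw":0,"dx":-0.085,"dy":0.055,"dz":0.01,"rx":0,"ry":0,"rz":0},{"jaw":0,"dx":-0.0965,"dy":0.0625,"dz":0.03,"rx":0,"ry":0,"rz":0},{"jaw":0,"dx":-0.0965,"dy":0.0625,"dz":0.05,"rx":0,"ry":0,"rz":0},{"jaw":0,"dx":-0.0965,"dy":0.0625,"dz":0.07,"rx":0,"ry":0,"rz":0},{"jaw":0,"dx":-0.0965,"dy":0.0625,"dz":0.08,"rx":0,"ry":0,"rz":0},{"jaw":0,"dx":-0.0965,"dy":0.0625,"dz":0.085,"rx":0,"ry":0,"rz":0},{"jaw":0,"dx":-0.0965,"dy":0.0625,"dz":0.088,"rx":0,"ry":0,"rz":0},{"jaw":0,"dx":-0.0965,"dy":0.0625,"dz":0.09,"rx":0,"ry":0,"rz":0},{"jaw":0,"dx":-0.0965,"dy":0.0625,"dz":0.09,"rx":0,"ry":0,"rz":0},{"jaw":0,"dx":-0.0965,"dy":0.0625,"dz":0.09,"rx":0,"ry":0,"rz":0}]' 60; python3 go.py 0.535 0.175 0.033
```

```text
time_s: 6.23
tool_pos: [0.5348, 0.1751, 0.0359]
orientation: [0.001, 1.0, -0.001, 0.001]
ft_force: [-0.3, 0.4, -1.4]
opening: 0.0167
t 6.2333 pos [0.5348 0.1751 0.0359] open 0.0167 F [-0.3  0.4 -1.4] q [ 0.17  0.41 -0.29  0.87 -0.    1.74]
shift mm [0.2 0.1 2.9] rot deg [ 0.07 -0.14 -0.09]
```

```bash
python3 -m inch '[{"jaw":0,"dx":0,"dy":0,"dz":0.001,"rx":0,"ry":0,"rz":0},{"jaw":0,"dx":0,"dy":0,"dz":0.002,"rx":0,"ry":0,"rz":0},{"jaw":0,"dx":0,"dy":0,"dz":0.003,"rx":0,"ry":0,"rz":0},{"jaw":0,"dx":0,"dy":0,"dz":0.003,"rx":0,"ry":0,"rz":0},{"jaw":0,"dx":0,"dy":0,"dz":0.003,"rx":0,"ry":0,"rz":0}]' 60; python3 go.py 0.535 0.175 0.033
```

```text
time_s: 6.65
tool_pos: [0.5348, 0.1751, 0.0329]
orientation: [0.001, 1.0, -0.001, 0.001]
ft_force: [1.6, -0.6, -0.9]
opening: 0.0164
t 6.65 pos [0.5348 0.1751 0.0329] open 0.0164 F [ 1.6 -0.6 -0.9] q [ 0.17  0.41 -0.29  0.87 -0.    1.74]
shift mm [ 0.2  0.1 -0.1] rot deg [ 0.07 -0.14 -0.1 ]
```

```bash
python3 -m inch '[{"jaw":0,"dx":0,"dy":0,"dz":0.0005,"rx":0,"ry":0,"rz":0},{"jaw":0,"dx":0,"dy":0,"dz":0.001,"rx":0,"ry":0,"rz":0},{"jaw":0,"dx":0,"dy":0,"dz":0.001,"rx":0,"ry":0,"rz":0}]' 60; python3 go.py 0.535 0.175 0.033;  python3 - <<'E'
from h import *
im=snapshot("scene");cv2.imwrite("pics/sc4.png",cv2.resize(im[60:300,200:440],None,fx=2.5,fy=2.5))
E
```

```text
time_s: 6.9
tool_pos: [0.5349, 0.1751, 0.0328]
orientation: [0.001, 1.0, -0.001, 0.002]
ft_force: [-1.9, -1.1, 7.9]
opening: 0.0166
t 6.9 pos [0.5349 0.1751 0.0328] open 0.0166 F [-1.9 -1.1  7.9] q [ 0.17  0.41 -0.29  0.87 -0.    1.74]
shift mm [ 0.1  0.1 -0.2] rot deg [ 0.07 -0.19 -0.09]
```

View pics/sc4.png

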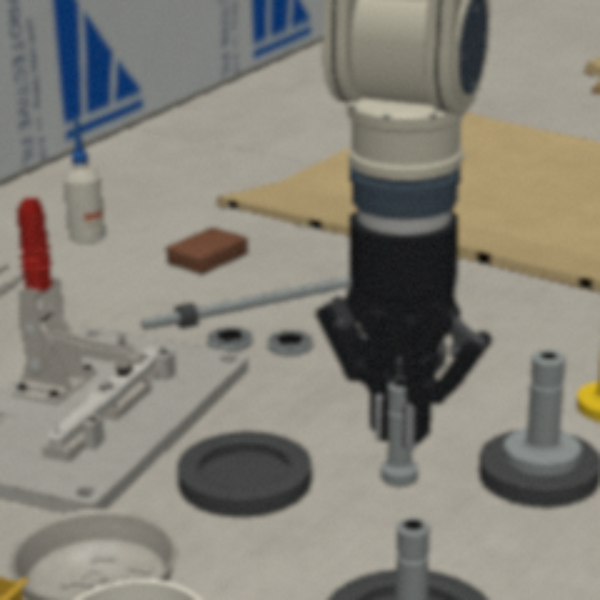

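```bash
python3 -m inch '[{"jaw":0.02,"dx":0,"dy":0,"dz":0,"rx":0,"ry":0,"rz":0},{"jaw":0.03,"dx":0,"dy":0,"dz":0,"rx":0,"ry":0,"rz":0},{"jaw":0.05,"dx":0,"dy":0,"dz":0,"rx":0,"ry":0,"rz":0},{"jaw":0.07,"dx":0,"dy":0,"dz":0,"rx":0,"ry":0,"rz":0},{"jaw":0.07,"dx":0,"dy":0,"dz":0,"rx":0,"ry":0,"rz":0},{"jaw":0.07,"dx":0,"dy":0,"dz":-0.02,"rx":0,"ry":0,"rz":0},{"jaw":0.07,"dx":0,"dy":0,"dz":-0.05,"rx":0,"ry":0,"rz":0},{"jaw":0.07,"dx":0,"dy":0,"dz":-0.08,"rx":0,"ry":0,"rz":0},{"jaw":0.07,"dx":0,"dy":0,"dz":-0.11,"rx":0,"ry":0,"rz":0},{"jaw":0.07,"dx":0,"dy":0,"dz":-0.12,"rx":0,"ry":0,"rz":0},{"jaw":0.07,"dx":0,"dy":0,"dz":-0.12,"rx":0,"ry":0,"rz":0}]' 60; python3 go.py 0.445 0.1192 0.15;  python3 - <<'E'
from h import *
im=snapshot("scene");cv2.imwrite("pics/sc5.png",cv2.resize(im[60:300,200:440],None,fx=2.5,fy=2.5))
im=snapshot("top");cv2.imwrite("pics/top5.png",im)
E
```

```text
time_s: 7.87
tool_pos: [0.5358, 0.1755, 0.1556]
orientation: [0.0, 1.0, -0.001, 0.004]
ft_force: [-1.0, 0.1, 0.3]
opening: 0.0701
t 7.8667 pos [0.5358 0.1755 0.1556] open 0.0701 F [-1.   0.1  0.3] q [ 0.17  0.31 -0.1   1.15 -0.    1.74]
shift mm [-90.8  56.4   4.9] rot deg [ 0.02 -0.47 -0.09]
```

View pics/sc5.png

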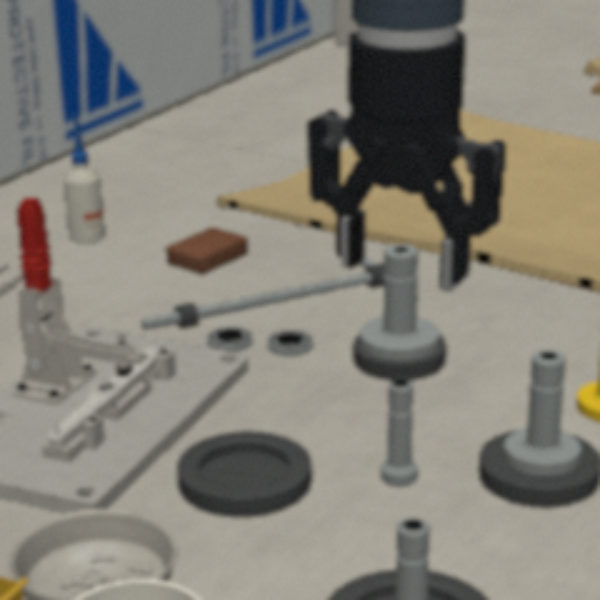

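```bash
python3 -m inch '[{"jaw":0.085,"dx":-0.0908,"dy":0.0564,"dz":0.005,"rx":0,"ry":-0.4,"rz":0},{"jaw":0.085,"dx":-0.0908,"dy":0.0564,"dz":0.005,"rx":0,"ry":-0.4,"rz":0},{"jaw":0.085,"dx":-0.0908,"dy":0.0564,"dz":0.005,"rx":0,"ry":-0.4,"rz":0},{"jaw":0.085,"dx":-0.0908,"dy":0.0564,"dz":0.005,"rx":0,"ry":-0.4,"rz":0},{"jaw":0.085,"dx":-0.0908,"dy":0.0564,"dz":0.01,"rx":0,"ry":-0.4,"rz":0},{"jaw":0.085,"dx":-0.0908,"dy":0.0564,"dz":0.03,"rx":0,"ry":-0.4,"rz":0},{"jaw":0.085,"dx":-0.0908,"dy":0.0564,"dz":0.06,"rx":0,"ry":-0.4,"rz":0},{"jaw":0.085,"dx":-0.0908,"dy":0.0564,"dz":0.085,"rx":0,"ry":-0.4,"rz":0},{"jaw":0.085,"dx":-0.0908,"dy":0.0564,"dz":0.1,"rx":0,"ry":-0.4,"rz":0},{"jaw":0.085,"dx":-0.0908,"dy":0.0564,"dz":0.105,"rx":0,"ry":-0.4,"rz":0},{"jaw":0.085,"dx":-0.0908,"dy":0.0564,"dz":0.105,"rx":0,"ry":-0.4,"rz":0},{"jaw":0.085,"dx":-0.0908,"dy":0.0564,"dz":0.105,"rx":0,"ry":-0.4,"rz":0}]' 60; python3 go.py 0.445 0.1192 0.050;  python3 - <<'E'
from h import *
im=snapshot("scene");cv2.imwrite("pics/sc6.png",cv2.resize(im[60:300,260:500],None,fx=2.5,fy=2.5))
E
```

```text
time_s: 8.97
tool_pos: [0.4441, 0.119, 0.0468]
orientation: [0.001, 1.0, -0.001, -0.002]
ft_force: [-0.4, -0.5, 0.3]
opening: 0.0848
t 8.9667 pos [0.4441 0.119  0.0468] open 0.0848 F [-0.4 -0.5  0.3] q [ 0.08  0.25 -0.51  0.82 -0.    1.65]
shift mm [ 0.9 -0.2 -3.2] rot deg [ 0.07  0.27 -0.08]
```

View pics/sc6.png

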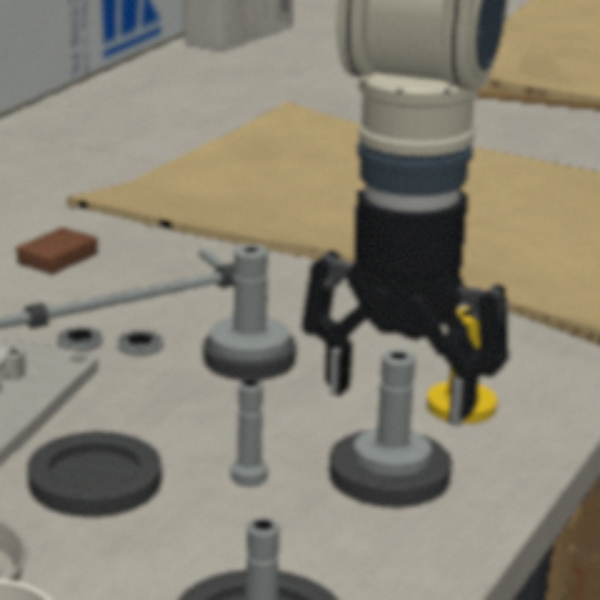

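```bash
python3 -m inch '[{"jaw":0.05,"dx":0.001,"dy":0,"dz":-0.002,"rx":0,"ry":0.25,"rz":0},{"jaw":0.04,"dx":0.001,"dy":0,"dz":-0.002,"rx":0,"ry":0.25,"rz":0},{"jaw":0.03,"dx":0.001,"dy":0,"dz":-0.002,"rx":0,"ry":0.25,"rz":0},{"jaw":0.02,"dx":0.001,"dy":0,"dz":-0.002,"rx":0,"ry":0.25,"rz":0},{"jaw":0,"dx":0.001,"dy":0,"dz":-0.002,"rx":0,"ry":0.25,"rz":0},{"jaw":0,"dx":0.001,"dy":0,"dz":-0.002,"rx":0,"ry":0.25,"rz":0},{"jaw":0,"dx":0.001,"dy":0,"dz":-0.002,"rx":0,"ry":0.25,"rz":0},{"jaw":0,"dx":0.001,"dy":0,"dz":-0.002,"rx":0,"ry":0.25,"rz":0}]' 80; python3 go.py 0.445 0.1192 0.160
```

```text
time_s: 9.68
tool_pos: [0.4458, 0.119, 0.0498]
orientation: [0.001, 1.0, -0.001, 0.001]
ft_force: [0.4, 0.1, 6.5]
opening: 0.0225
t 9.6833 pos [0.4458 0.119  0.0498] open 0.0225 F [0.4 0.1 6.5] q [ 0.08  0.24 -0.5   0.82 -0.    1.65]
shift mm [  -0.6   -0.  -110.2] rot deg [ 0.06 -0.11 -0.09]
```

```bash
python3 -m inch '[{"jaw":0,"dx":0,"dy":0,"dz":-0.005,"rx":0,"ry":0,"rz":0},{"jaw":0,"dx":0,"dy":0,"dz":-0.015,"rx":0,"ry":0,"rz":0},{"jaw":0,"dx":0,"dy":0,"dz":-0.035,"rx":0,"ry":0,"rz":0},{"jaw":0,"dx":0,"dy":0,"dz":-0.06,"rx":0,"ry":0,"rz":0},{"jaw":0,"dx":0,"dy":0,"dz":-0.085,"rx":0,"ry":0,"rz":0},{"jaw":0,"dx":0.01,"dy":-0.005,"dz":-0.1,"rx":0,"ry":0,"rz":0},{"jaw":0,"dx":0.03,"dy":-0.02,"dz":-0.1,"rx":0,"ry":0,"rz":0},{"jaw":0,"dx":0.06,"dy":-0.04,"dz":-0.1,"rx":0,"ry":0,"rz":0},{"jaw":0,"dx":0.09,"dy":-0.06,"dz":-0.1,"rx":0,"ry":0,"rz":0},{"jaw":0,"dx":0.12,"dy":-0.08,"dz":-0.1,"rx":0,"ry":0,"rz":0},{"jaw":0,"dx":0.15,"dy":-0.1,"dz":-0.1,"rx":0,"ry":0,"rz":0},{"jaw":0,"dx":0.17,"dy":-0.11,"dz":-0.1,"rx":0,"ry":0,"rz":0}]' 80; python3 go.py 0.630 0.2366 0.070
```

```text
time_s: 10.68
tool_pos: [0.6175, 0.2309, 0.1491]
orientation: [0.0, 1.0, -0.0, 0.001]
ft_force: [-0.6, -0.8, -3.1]
opening: 0.0224
t 10.6833 pos [0.6175 0.2309 0.1491] open 0.0224 F [-0.6 -0.8 -3.1] q [ 0.23  0.47  0.14  1.24 -0.    1.8 ]
shift mm [12.4 -5.8 79.1] rot deg [ 0.05 -0.07 -0.03]
```

```bash
python3 -m inch '[{"jaw":0,"dx":0.0125,"dy":-0.006,"dz":0.0,"rx":0,"ry":0,"rz":0},{"jaw":0,"dx":0.0125,"dy":-0.006,"dz":0.02,"rx":0,"ry":0,"rz":0},{"jaw":0,"dx":0.0125,"dy":-0.006,"dz":0.045,"rx":0,"ry":0,"rz":0},{"jaw":0,"dx":0.0125,"dy":-0.006,"dz":0.065,"rx":0,"ry":0,"rz":0},{"jaw":0,"dx":0.0125,"dy":-0.006,"dz":0.075,"rx":0,"ry":0,"rz":0},{"jaw":0,"dx":0.0125,"dy":-0.006,"dz":0.079,"rx":0,"ry":0,"rz":0},{"jaw":0,"dx":0.0125,"dy":-0.006,"dz":0.079,"rx":0,"ry":0,"rz":0},{"jaw":0,"dx":0.0125,"dy":-0.006,"dz":0.079,"rx":0,"ry":0,"rz":0}]' 80; python3 go.py 0.630 0.2366 0.037
cat > ov.py <<'E'
# overlay: python3 ov.py out cup D drift F s H base_z x y  (drift drawn at x,y)
import sys,json
from h import *
out,cup,D,F,s,H,zb,x,y=[sys.argv[1],sys.argv[2]]+[float(a) for a in sys.argv[3:]]
res=json.load(open("res.json")); im=snapshot("scene")
c=w2p("scene",(*res[cup],.04)); A=np.int32(c-[75,75]); A=np.clip(A,0,[640-150,480-150]); f=5
v=cv2.resize(im[A[1]:A[1]+150,A[0]:A[0]+150],None,fx=f*.8,fy=f*.8,interpolation=cv2.INTER_CUBIC); f*=.8
def circ(p,D,z,col):
    P=np.array([w2p("scene",(p[0]+D/2*np.cos(a),p[1]+D/2*np.sin(a),z)) for a in np.linspace(0,6.283,80)])
    cv2.polylines(v,[np.int32((P-A+.5)*f)],True,col,1)
circ(res[cup],D,.017,(0,0,255)); circ(res[cup],{.112:.076,.1:.064,.09:.046,.08:.036}[D],.017,(0,0,255))
circ((x,y),F,zb+.012,(0,255,0)); circ((x,y),s,zb+H,(255,0,0)); circ((x,y),F,zb+.002,(0,255,0))
cv2.imwrite(out,v)
E
python3 ov.py pics/ov1.png l .1 .056 .024 .084 .0365 0.630 0.2366
```

```text
time_s: 11.35
tool_pos: [0.6305, 0.2369, 0.071]
orientation: [0.0, 1.0, -0.0, 0.001]
ft_force: [0.5, 0.1, -3.3]
opening: 0.022
t 11.35 pos [0.6305 0.2369 0.071 ] open 0.022 F [ 0.5  0.1 -3.3] q [ 0.24  0.54  0.05  1.08 -0.    1.81]
shift mm [-0.6  0.3 34. ] rot deg [ 0.03 -0.12 -0.04]
```

View pics/ov1.png

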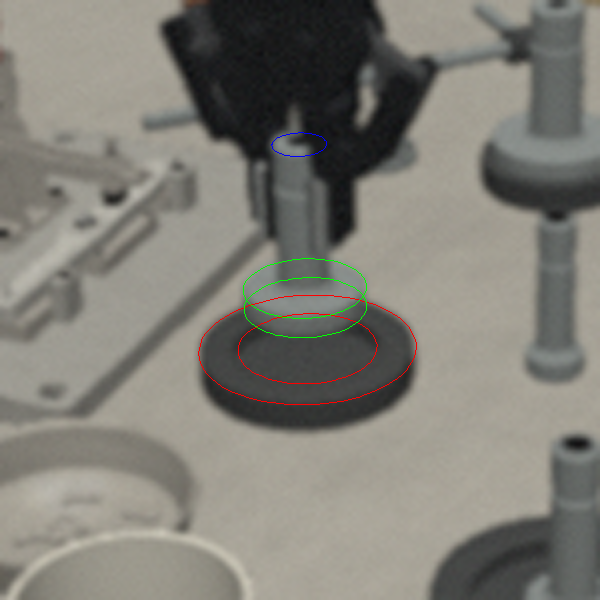

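```bash
python3 -m inch '[{"jaw":0,"dx":-0.0006,"dy":0,"dz":0.01,"rx":0,"ry":0,"rz":0},{"jaw":0,"dx":-0.0006,"dy":0,"dz":0.017,"rx":0,"ry":0,"rz":0},{"jaw":0,"dx":-0.0006,"dy":0,"dz":0.021,"rx":0,"ry":0,"rz":0},{"jaw":0,"dx":-0.0006,"dy":0,"dz":0.024,"rx":0,"ry":0,"rz":0},{"jaw":0,"dx":-0.0006,"dy":0,"dz":0.027,"rx":0,"ry":0,"rz":0},{"jaw":0,"dx":-0.0006,"dy":0,"dz":0.03,"rx":0,"ry":0,"rz":0},{"jaw":0,"dx":-0.0006,"dy":0,"dz":0.032,"rx":0,"ry":0,"rz":0},{"jaw":0,"dx":-0.0006,"dy":0,"dz":0.033,"rx":0,"ry":0,"rz":0},{"jaw":0,"dx":-0.0006,"dy":0,"dz":0.034,"rx":0,"ry":0,"rz":0},{"jaw":0,"dx":-0.0006,"dy":0,"dz":0.034,"rx":0,"ry":0,"rz":0},{"jaw":0,"dx":-0.0006,"dy":0,"dz":0.034,"rx":0,"ry":0,"rz":0}]' 80; python3 go.py 0.630 0.2366 0.0368
```

```text
time_s: 12.32
tool_pos: [0.6302, 0.2369, 0.0379]
orientation: [0.0, 1.0, -0.0, 0.002]
ft_force: [-1.2, -0.3, 0.5]
opening: 0.0224
t 12.3167 pos [0.6302 0.2369 0.0379] open 0.0224 F [-1.2 -0.3  0.5] q [ 0.24  0.57  0.01  1.01 -0.    1.81]
shift mm [-0.2  0.3  1.1] rot deg [ 0.02 -0.19 -0.04]
```

```bash
python3 -m inch '[{"jaw":0,"dx":0,"dy":0,"dz":0.0005,"rx":0,"ry":0,"rz":0},{"jaw":0,"dx":0,"dy":0,"dz":0.001,"rx":0,"ry":0,"rz":0},{"jaw":0,"dx":0,"dy":0,"dz":0.0015,"rx":0,"ry":0,"rz":0},{"jaw":0,"dx":0,"dy":0,"dz":0.0015,"rx":0,"ry":0,"rz":0}]' 80; python3 go.py 0.630 0.2366 0.0368
```

```text
time_s: 12.65
tool_pos: [0.6304, 0.237, 0.0378]
orientation: [0.0, 1.0, -0.0, 0.002]
ft_force: [-4.2, -2.5, 10.4]
opening: 0.0223
t 12.65 pos [0.6304 0.237  0.0378] open 0.0223 F [-4.2 -2.5 10.4] q [ 0.24  0.57  0.01  1.01 -0.    1.81]
shift mm [-0.4  0.4  1. ] rot deg [ 0.   -0.26 -0.03]
```

```bash
python3 -m inch '[{"jaw":0.025,"dx":0,"dy":0,"dz":0,"rx":0,"ry":0,"rz":0},{"jaw":0.035,"dx":0,"dy":0,"dz":0,"rx":0,"ry":0,"rz":0},{"jaw":0.055,"dx":0,"dy":0,"dz":0,"rx":0,"ry":0,"rz":0},{"jaw":0.075,"dx":0,"dy":0,"dz":0,"rx":0,"ry":0,"rz":0},{"jaw":0.075,"dx":0,"dy":0,"dz":0,"rx":0,"ry":0,"rz":0},{"jaw":0.075,"dx":0,"dy":0,"dz":-0.02,"rx":0,"ry":0,"rz":0},{"jaw":0.075,"dx":0,"dy":0,"dz":-0.05,"rx":0,"ry":0,"rz":0},{"jaw":0.075,"dx":0,"dy":0,"dz":-0.08,"rx":0,"ry":0,"rz":0},{"jaw":0.075,"dx":0,"dy":0,"dz":-0.11,"rx":0,"ry":0,"rz":0},{"jaw":0.075,"dx":0,"dy":0,"dz":-0.11,"rx":0,"ry":0,"rz":0}]' 80; python3 go.py 0.4323 0.345 0.15; python3 ov.py pics/ov2.png l .1 .056 .024 .084 .004 0.630 0.2366
```

```text
time_s: 13.48
tool_pos: [0.6321, 0.2376, 0.1543]
orientation: [-0.001, 1.0, -0.0, 0.007]
ft_force: [0.3, 0.2, 0.1]
opening: 0.0748
t 13.4833 pos [0.6321 0.2376 0.1543] open 0.0748 F [0.3 0.2 0.1] q [ 0.24  0.49  0.19  1.25 -0.    1.81]
shift mm [-199.9 -107.3    1.9] rot deg [-0.12 -0.76 -0.03]
```

View pics/ov2.png

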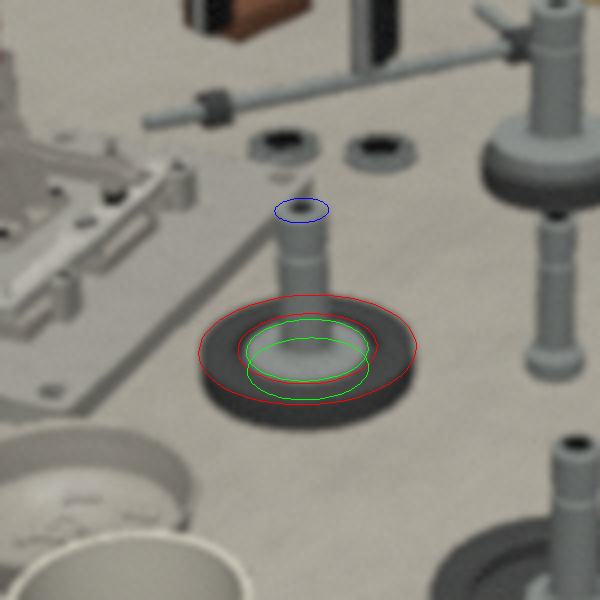

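```bash
python3 -m inch '[{"jaw":0.085,"dx":-0.2,"dy":-0.1073,"dz":0.01,"rx":0,"ry":-0.7,"rz":0},{"jaw":0.085,"dx":-0.2,"dy":-0.1073,"dz":0.01,"rx":0,"ry":-0.7,"rz":0},{"jaw":0.085,"dx":-0.2,"dy":-0.1073,"dz":0.01,"rx":0,"ry":-0.7,"rz":0},{"jaw":0.085,"dx":-0.2,"dy":-0.1073,"dz":0.01,"rx":0,"ry":-0.7,"rz":0},{"jaw":0.085,"dx":-0.2,"dy":-0.1073,"dz":0.01,"rx":0,"ry":-0.7,"rz":0},{"jaw":0.085,"dx":-0.2,"dy":-0.1073,"dz":0.01,"rx":0,"ry":-0.7,"rz":0},{"jaw":0.085,"dx":-0.2,"dy":-0.1073,"dz":0.01,"rx":0,"ry":-0.7,"rz":0},{"jaw":0.085,"dx":-0.2,"dy":-0.1073,"dz":0.01,"rx":0,"ry":-0.7,"rz":0}]' 80; python3 go.py 0.4323 0.345 0.036; python3 ov.py pics/ov3.png xl .112 .038 .02 .082 .004 0.4323 0.345
```

```text
time_s: 14.2
tool_pos: [0.4307, 0.3452, 0.1389]
orientation: [-0.0, 1.0, 0.001, -0.001]
ft_force: [0.0, 0.0, -0.3]
opening: 0.0848
t 14.2 pos [0.4307 0.3452 0.1389] open 0.0848 F [ 0.   0.  -0.3] q [ 0.52  0.31 -0.15  1.11  0.    2.09]
shift mm [  1.8   0.3 102.9] rot deg [-0.06  0.12  0.09]
```

View pics/ov3.png

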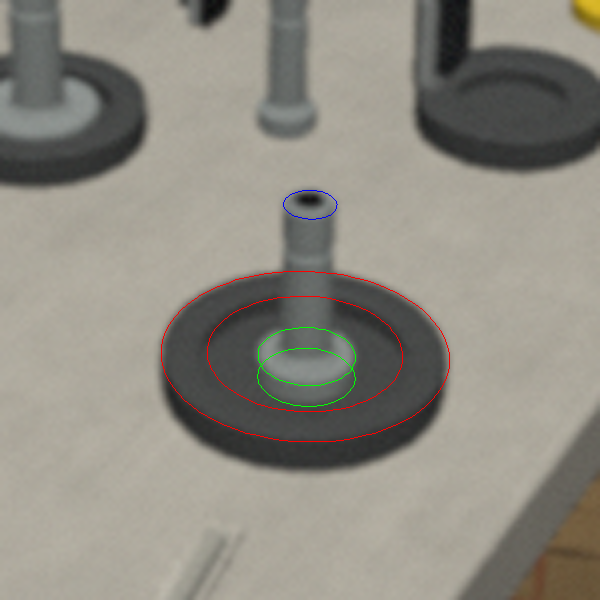

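```bash
python3 -m inch '[{"jaw":0.085,"dx":0.0016,"dy":0.0003,"dz":0.03,"rx":0,"ry":0,"rz":0},{"jaw":0.085,"dx":0.0016,"dy":0.0003,"dz":0.06,"rx":0,"ry":0,"rz":0},{"jaw":0.085,"dx":0.0016,"dy":0.0003,"dz":0.085,"rx":0,"ry":0,"rz":0},{"jaw":0.085,"dx":0.0016,"dy":0.0003,"dz":0.097,"rx":0,"ry":0,"rz":0},{"jaw":0.085,"dx":0.0016,"dy":0.0003,"dz":0.102,"rx":0,"ry":0,"rz":0},{"jaw":0.06,"dx":0.0016,"dy":0.0003,"dz":0.102,"rx":0,"ry":0,"rz":0},{"jaw":0.045,"dx":0.0016,"dy":0.0003,"dz":0.102,"rx":0,"ry":0,"rz":0},{"jaw":0.035,"dx":0.0016,"dy":0.0003,"dz":0.102,"rx":0,"ry":0,"rz":0},{"jaw":0.025,"dx":0.0016,"dy":0.0003,"dz":0.102,"rx":0,"ry":0,"rz":0},{"jaw":0.01,"dx":0.0016,"dy":0.0003,"dz":0.102,"rx":0,"ry":0,"rz":0},{"jaw":0,"dx":0.0016,"dy":0.0003,"dz":0.102,"rx":0,"ry":0,"rz":0},{"jaw":0,"dx":0.0016,"dy":0.0003,"dz":0.102,"rx":0,"ry":0,"rz":0}]' 70; python3 go.py 0.4323 0.345 0.036; python3 -m inch '[{"jaw":0,"dx":0,"dy":0,"dz":0,"rx":0,"ry":0,"rz":0},{"jaw":0,"dx":0,"dy":0,"dz":0,"rx":0,"ry":0,"rz":0}]' 70; python3 go.py 0.4462 0.1197 0.15
```

```text
time_s: 15.25
tool_pos: [0.4337, 0.3449, 0.038]
orientation: [-0.001, 1.0, 0.0, 0.0]
ft_force: [0.6, -1.2, 6.2]
opening: 0.0184
t 15.25 pos [0.4337 0.3449 0.038 ] open 0.0184 F [ 0.6 -1.2  6.2] q [ 0.52  0.39 -0.31  0.87  0.    2.09]
shift mm [-1.4 -0.1  2. ] rot deg [-0.1  -0.    0.02]
time_s: 15.42
tool_pos: [0.4336, 0.345, 0.0381]
orientation: [-0.001, 1.0, 0.0, 0.0]
ft_force: [-0.1, 0.6, -1.4]
opening: 0.0188
t 15.4167 pos [0.4336 0.345  0.0381] open 0.0188 F [-0.1  0.6 -1.4] q [ 0.52  0.39 -0.31  0.87  0.    2.09]
shift mm [  12.5  225.  -112.3] rot deg [-0.11 -0.01  0.03]
```

```bash
python3 -m inch '[{"jaw":0,"dx":0,"dy":0,"dz":-0.005,"rx":0,"ry":0,"rz":0},{"jaw":0,"dx":0,"dy":0,"dz":-0.015,"rx":0,"ry":0,"rz":0},{"jaw":0,"dx":0,"dy":0,"dz":-0.035,"rx":0,"ry":0,"rz":0},{"jaw":0,"dx":0,"dy":0,"dz":-0.06,"rx":0,"ry":0,"rz":0},{"jaw":0,"dx":0,"dy":0.005,"dz":-0.08,"rx":0,"ry":0,"rz":0},{"jaw":0,"dx":0.003,"dy":0.025,"dz":-0.09,"rx":0,"ry":0,"rz":0},{"jaw":0,"dx":0.006,"dy":0.055,"dz":-0.09,"rx":0,"ry":0,"rz":0},{"jaw":0,"dx":0.009,"dy":0.09,"dz":-0.09,"rx":0,"ry":0,"rz":0},{"jaw":0,"dx":0.0125,"dy":0.125,"dz":-0.09,"rx":0,"ry":0,"rz":0},{"jaw":0,"dx":0.0125,"dy":0.16,"dz":-0.09,"rx":0,"ry":0,"rz":0},{"jaw":0,"dx":0.0125,"dy":0.19,"dz":-0.09,"rx":0,"ry":0,"rz":0},{"jaw":0,"dx":0.0125,"dy":0.21,"dz":-0.09,"rx":0,"ry":0,"rz":0}]' 70; python3 go.py 0.4462 0.1195 0.072
```

```text
time_s: 16.42
tool_pos: [0.4459, 0.1325, 0.1286]
orientation: [-0.001, 1.0, -0.0, 0.0]
ft_force: [0.4, 0.1, -1.3]
opening: 0.0185
t 16.4167 pos [0.4459 0.1325 0.1286] open 0.0185 F [ 0.4  0.1 -1.3] q [ 0.11  0.17 -0.37  1.03  0.    1.68]
shift mm [ 0.3 13.1 56.6] rot deg [-0.08 -0.04 -0.04]
```

```bash
python3 -m inch '[{"jaw":0,"dx":0.0003,"dy":0.013,"dz":0.0,"rx":0,"ry":0,"rz":0},{"jaw":0,"dx":0.0003,"dy":0.013,"dz":0.015,"rx":0,"ry":0,"rz":0},{"jaw":0,"dx":0.0003,"dy":0.013,"dz":0.035,"rx":0,"ry":0,"rz":0},{"jaw":0,"dx":0.0003,"dy":0.013,"dz":0.05,"rx":0,"ry":0,"rz":0},{"jaw":0,"dx":0.0003,"dy":0.013,"dz":0.057,"rx":0,"ry":0,"rz":0},{"jaw":0,"dx":0.0003,"dy":0.013,"dz":0.057,"rx":0,"ry":0,"rz":0},{"jaw":0,"dx":0.0003,"dy":0.013,"dz":0.057,"rx":0,"ry":0,"rz":0}]' 70; python3 go.py 0.4462 0.1197 0.0381
python3 ov.py pics/ov4.png m .09 .038 .02 .082 .038 0.4462 0.1197
```

```text
time_s: 17.0
tool_pos: [0.4464, 0.1197, 0.0721]
orientation: [-0.001, 1.0, -0.0, 0.0]
ft_force: [0.6, 0.4, -1.5]
opening: 0.0184
t 17.0 pos [0.4464 0.1197 0.0721] open 0.0184 F [ 0.6  0.4 -1.5] q [ 0.08  0.22 -0.47  0.88  0.    1.65]
shift mm [-0.2  0.  34. ] rot deg [-0.09 -0.04 -0.03]
```

View pics/ov4.png

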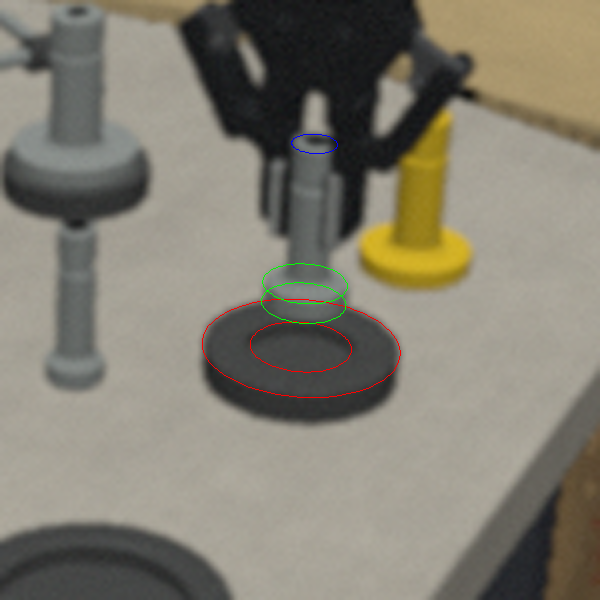

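```bash
python3 -m inch '[{"jaw":0,"dx":-0.0002,"dy":0,"dz":0.01,"rx":0,"ry":0,"rz":0},{"jaw":0,"dx":-0.0002,"dy":0,"dz":0.017,"rx":0,"ry":0,"rz":0},{"jaw":0,"dx":-0.0002,"dy":0,"dz":0.021,"rx":0,"ry":0,"rz":0},{"jaw":0,"dx":-0.0002,"dy":0,"dz":0.024,"rx":0,"ry":0,"rz":0},{"jaw":0,"dx":-0.0002,"dy":0,"dz":0.027,"rx":0,"ry":0,"rz":0},{"jaw":0,"dx":-0.0002,"dy":0,"dz":0.03,"rx":0,"ry":0,"rz":0},{"jaw":0,"dx":-0.0002,"dy":0,"dz":0.032,"rx":0,"ry":0,"rz":0},{"jaw":0,"dx":-0.0002,"dy":0,"dz":0.033,"rx":0,"ry":0,"rz":0},{"jaw":0,"dx":-0.0002,"dy":0,"dz":0.034,"rx":0,"ry":0,"rz":0},{"jaw":0,"dx":-0.0002,"dy":0,"dz":0.034,"rx":0,"ry":0,"rz":0}]' 70; python3 go.py 0.4462 0.1197 0.0381
```

```text
time_s: 17.88
tool_pos: [0.4466, 0.1198, 0.0384]
orientation: [-0.001, 1.0, -0.0, 0.001]
ft_force: [0.2, -0.8, -2.1]
opening: 0.0184
t 17.8833 pos [0.4466 0.1198 0.0384] open 0.0184 F [ 0.2 -0.8 -2.1] q [ 0.08  0.26 -0.52  0.79  0.    1.65]
shift mm [-0.4  0.1  0.3] rot deg [-0.09 -0.09 -0.03]
```

```bash
python3 -m inch '[{"jaw":0,"dx":0,"dy":0,"dz":0.0005,"rx":0,"ry":0,"rz":0},{"jaw":0,"dx":0,"dy":0,"dz":0.001,"rx":0,"ry":0,"rz":0},{"jaw":0,"dx":0,"dy":0,"dz":0.001,"rx":0,"ry":0,"rz":0}]' 70; python3 go.py 0.4462 0.1197 0.0381
```

```text
time_s: 18.13
tool_pos: [0.4468, 0.1198, 0.0379]
orientation: [-0.001, 1.0, -0.0, 0.001]
ft_force: [-1.1, -0.4, 5.3]
opening: 0.0183
t 18.1333 pos [0.4468 0.1198 0.0379] open 0.0183 F [-1.1 -0.4  5.3] q [ 0.08  0.26 -0.52  0.79  0.    1.65]
shift mm [-0.6  0.1 -0.2] rot deg [-0.09 -0.14 -0.02]
```

Contact at the predicted height. Release and back off.

```bash
python3 -m inch '[{"jaw":0.022,"dx":0,"dy":0,"dz":0,"rx":0,"ry":0,"rz":0},{"jaw":0.035,"dx":0,"dy":0,"dz":0,"rx":0,"ry":0,"rz":0},{"jaw":0.055,"dx":0,"dy":0,"dz":0,"rx":0,"ry":0,"rz":0},{"jaw":0.075,"dx":0,"dy":0,"dz":0,"rx":0,"ry":0,"rz":0},{"jaw":0.075,"dx":0,"dy":0,"dz":0,"rx":0,"ry":0,"rz":0},{"jaw":0.075,"dx":0,"dy":0,"dz":-0.02,"rx":0,"ry":0,"rz":0},{"jaw":0.075,"dx":0,"dy":0,"dz":-0.05,"rx":0,"ry":0,"rz":0},{"jaw":0.075,"dx":0,"dy":0,"dz":-0.08,"rx":0,"ry":0,"rz":0},{"jaw":0.075,"dx":0,"dy":0,"dz":-0.11,"rx":0,"ry":0,"rz":0},{"jaw":0.075,"dx":0,"dy":0,"dz":-0.12,"rx":0,"ry":0,"rz":0},{"jaw":0.075,"dx":0,"dy":0,"dz":-0.12,"rx":0,"ry":0,"rz":0}]' 70; python3 go.py 0.6289 0.0012 0.165; python3 ov.py pics/ov5.png m .09 .038 .02 .082 .004 0.4462 0.1197
```

```text
time_s: 19.05
tool_pos: [0.4479, 0.1198, 0.1606]
orientation: [-0.001, 1.0, -0.0, 0.004]
ft_force: [-0.1, -0.2, 0.4]
opening: 0.075
t 19.05 pos [0.4479 0.1198 0.1606] open 0.075 F [-0.1 -0.2  0.4] q [ 0.08  0.14 -0.32  1.11  0.    1.65]
shift mm [181.1 118.5  -3.3] rot deg [-0.12 -0.42 -0.02]
```

View pics/ov5.png

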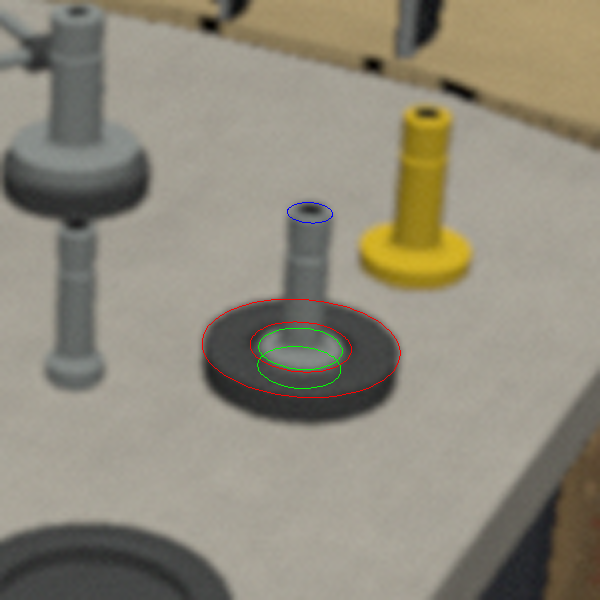

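```bash
python3 -m inch '[{"jaw":0.085,"dx":0.181,"dy":0.1185,"dz":-0.002,"rx":0,"ry":-0.4,"rz":0},{"jaw":0.085,"dx":0.181,"dy":0.1185,"dz":-0.002,"rx":0,"ry":-0.4,"rz":0},{"jaw":0.085,"dx":0.181,"dy":0.1185,"dz":-0.002,"rx":0,"ry":-0.4,"rz":0},{"jaw":0.085,"dx":0.181,"dy":0.1185,"dz":-0.002,"rx":0,"ry":-0.4,"rz":0},{"jaw":0.085,"dx":0.181,"dy":0.1185,"dz":-0.002,"rx":0,"ry":-0.4,"rz":0},{"jaw":0.085,"dx":0.181,"dy":0.1185,"dz":-0.002,"rx":0,"ry":-0.4,"rz":0},{"jaw":0.085,"dx":0.181,"dy":0.1185,"dz":-0.002,"rx":0,"ry":-0.4,"rz":0},{"jaw":0.085,"dx":0.181,"dy":0.1185,"dz":-0.002,"rx":0,"ry":-0.4,"rz":0}]' 70; python3 go.py 0.6289 0.0012 0.050; python3 ov.py pics/ov6.png s .08 .068 .028 .086 .017 0.6289 0.0012
```

```text
time_s: 19.77
tool_pos: [0.6272, 0.001, 0.1593]
orientation: [-0.001, 1.0, -0.001, -0.003]
ft_force: [-0.1, 0.3, 0.2]
opening: 0.0851
t 19.7667 pos [0.6272 0.001  0.1593] open 0.0851 F [-0.1  0.3  0.2] q [-0.13  0.42  0.08  1.24  0.    1.44]
shift mm [2.300e+00 1.000e-01 1.093e+02] rot deg [-0.14  0.33 -0.07]
```

View pics/ov6.png

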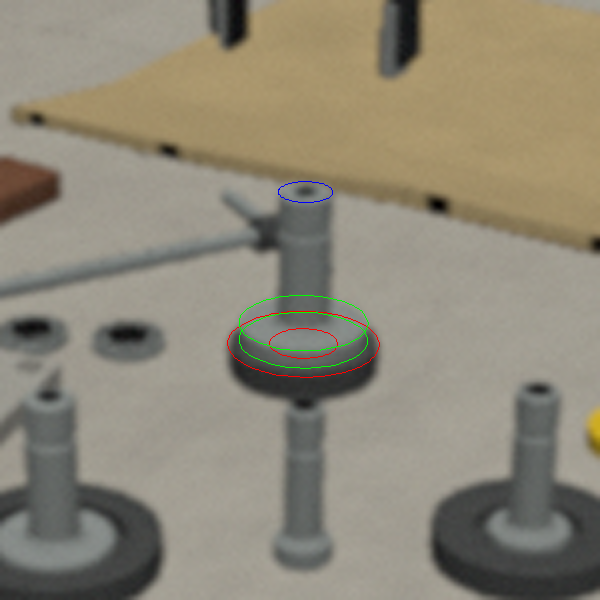

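```bash
python3 -m inch '[{"jaw":0.085,"dx":0.002,"dy":0,"dz":0.03,"rx":0,"ry":0.3,"rz":0},{"jaw":0.085,"dx":0.002,"dy":0,"dz":0.06,"rx":0,"ry":0.3,"rz":0},{"jaw":0.085,"dx":0.002,"dy":0,"dz":0.085,"rx":0,"ry":0.3,"rz":0},{"jaw":0.085,"dx":0.002,"dy":0,"dz":0.1,"rx":0,"ry":0.3,"rz":0},{"jaw":0.085,"dx":0.002,"dy":0,"dz":0.108,"rx":0,"ry":0.3,"rz":0},{"jaw":0.06,"dx":0.002,"dy":0,"dz":0.108,"rx":0,"ry":0.3,"rz":0},{"jaw":0.05,"dx":0.002,"dy":0,"dz":0.108,"rx":0,"ry":0.3,"rz":0},{"jaw":0.04,"dx":0.002,"dy":0,"dz":0.108,"rx":0,"ry":0.3,"rz":0},{"jaw":0.03,"dx":0.002,"dy":0,"dz":0.108,"rx":0,"ry":0.3,"rz":0},{"jaw":0.01,"dx":0.002,"dy":0,"dz":0.108,"rx":0,"ry":0.3,"rz":0},{"jaw":0,"dx":0.002,"dy":0,"dz":0.108,"rx":0,"ry":0.3,"rz":0},{"jaw":0,"dx":0.002,"dy":0,"dz":0.108,"rx":0,"ry":0.3,"rz":0}]' 90;  python3 -m inch '[{"jaw":0,"dx":0,"dy":0,"dz":0,"rx":0,"ry":0,"rz":0},{"jaw":0,"dx":0,"dy":0,"dz":0,"rx":0,"ry":0,"rz":0}]' 90; python3 go.py 0.4336 0.3443 0.17
```

```text
time_s: 20.82
tool_pos: [0.629, 0.0018, 0.0535]
orientation: [-0.001, 1.0, -0.0, 0.001]
ft_force: [0.5, 1.0, 5.6]
opening: 0.0264
time_s: 20.98
tool_pos: [0.6289, 0.0018, 0.0536]
orientation: [-0.001, 1.0, -0.0, 0.001]
ft_force: [-1.0, -0.8, -4.7]
opening: 0.0262
t 20.9833 pos [0.6289 0.0018 0.0536] open 0.0262 F [-1.  -0.8 -4.7] q [-0.13  0.49 -0.1   0.99  0.    1.44]
shift mm [-195.2 -342.7 -116.2] rot deg [-0.13 -0.16 -0.03]
```

```bash
python3 -m inch '[{"jaw":0,"dx":0,"dy":0,"dz":-0.005,"rx":0,"ry":0,"rz":0},{"jaw":0,"dx":0,"dy":0,"dz":-0.015,"rx":0,"ry":0,"rz":0},{"jaw":0,"dx":0,"dy":0,"dz":-0.035,"rx":0,"ry":0,"rz":0},{"jaw":0,"dx":0,"dy":0,"dz":-0.06,"rx":0,"ry":0,"rz":0},{"jaw":0,"dx":0,"dy":0,"dz":-0.085,"rx":0,"ry":0,"rz":0},{"jaw":0,"dx":-0.005,"dy":-0.009,"dz":-0.1,"rx":0,"ry":0,"rz":0},{"jaw":0,"dx":-0.017,"dy":-0.03,"dz":-0.1,"rx":0,"ry":0,"rz":0},{"jaw":0,"dx":-0.034,"dy":-0.06,"dz":-0.1,"rx":0,"ry":0,"rz":0},{"jaw":0,"dx":-0.051,"dy":-0.09,"dz":-0.1,"rx":0,"ry":0,"rz":0},{"jaw":0,"dx":-0.068,"dy":-0.12,"dz":-0.1,"rx":0,"ry":0,"rz":0},{"jaw":0,"dx":-0.085,"dy":-0.15,"dz":-0.1,"rx":0,"ry":0,"rz":0},{"jaw":0,"dx":-0.102,"dy":-0.18,"dz":-0.1,"rx":0,"ry":0,"rz":0}]' 90; python3 go.py 0.4336 0.3449 0.15
```

```text
time_s: 21.98
tool_pos: [0.5257, 0.1828, 0.1545]
orientation: [-0.001, 1.0, -0.0, 0.002]
ft_force: [0.6, 0.5, -4.8]
opening: 0.0261
t 21.9833 pos [0.5257 0.1828 0.1545] open 0.0261 F [ 0.6  0.5 -4.8] q [ 0.18  0.3  -0.12  1.15  0.    1.75]
shift mm [ -92.2 -162.     4.6] rot deg [-0.14 -0.17 -0.04]
```

```bash
python3 -m inch '[{"jaw":0,"dx":-0.017,"dy":-0.03,"dz":0,"rx":0,"ry":0,"rz":0},{"jaw":0,"dx":-0.034,"dy":-0.06,"dz":0,"rx":0,"ry":0,"rz":0},{"jaw":0,"dx":-0.051,"dy":-0.09,"dz":0,"rx":0,"ry":0,"rz":0},{"jaw":0,"dx":-0.068,"dy":-0.12,"dz":0,"rx":0,"ry":0,"rz":0},{"jaw":0,"dx":-0.083,"dy":-0.147,"dz":0,"rx":0,"ry":0,"rz":0},{"jaw":0,"dx":-0.092,"dy":-0.162,"dz":0.005,"rx":0,"ry":0,"rz":0},{"jaw":0,"dx":-0.092,"dy":-0.162,"dz":0.025,"rx":0,"ry":0,"rz":0},{"jaw":0,"dx":-0.092,"dy":-0.162,"dz":0.05,"rx":0,"ry":0,"rz":0},{"jaw":0,"dx":-0.092,"dy":-0.162,"dz":0.07,"rx":0,"ry":0,"rz":0},{"jaw":0,"dx":-0.092,"dy":-0.162,"dz":0.08,"rx":0,"ry":0,"rz":0},{"jaw":0,"dx":-0.092,"dy":-0.162,"dz":0.08,"rx":0,"ry":0,"rz":0},{"jaw":0,"dx":-0.092,"dy":-0.162,"dz":0.08,"rx":0,"ry":0,"rz":0}]' 90; python3 go.py 0.4336 0.3449 0.0406;python3 ov.py pics/ov7.png xl .112 .068 .028 .086 .0379 0.4336 0.3443
```

```text
time_s: 22.98
tool_pos: [0.4342, 0.345, 0.0752]
orientation: [-0.001, 1.0, -0.0, 0.001]
ft_force: [0.2, -0.4, -4.4]
opening: 0.0259
t 22.9833 pos [0.4342 0.345  0.0752] open 0.0259 F [ 0.2 -0.4 -4.4] q [ 0.52  0.36 -0.25  0.96  0.    2.09]
shift mm [-0.7  0.2 34.6] rot deg [-0.13 -0.16 -0.06]
```

View pics/ov7.png

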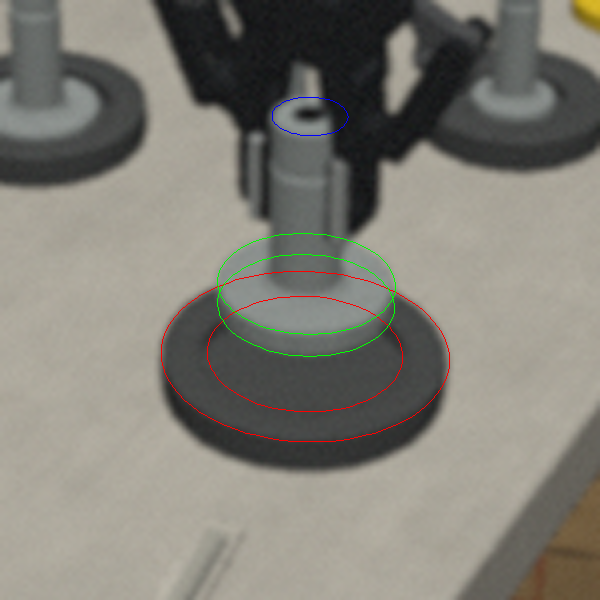

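```bash
python3 -m inch '[{"jaw":0,"dx":-0.0005,"dy":0,"dz":0.01,"rx":0,"ry":0,"rz":0},{"jaw":0,"dx":-0.0005,"dy":0,"dz":0.017,"rx":0,"ry":0,"rz":0},{"jaw":0,"dx":-0.0005,"dy":0,"dz":0.021,"rx":0,"ry":0,"rz":0},{"jaw":0,"dx":-0.0005,"dy":0,"dz":0.024,"rx":0,"ry":0,"rz":0},{"jaw":0,"dx":-0.0005,"dy":0,"dz":0.027,"rx":0,"ry":0,"rz":0},{"jaw":0,"dx":-0.0005,"dy":0,"dz":0.03,"rx":0,"ry":0,"rz":0},{"jaw":0,"dx":-0.0005,"dy":0,"dz":0.032,"rx":0,"ry":0,"rz":0},{"jaw":0,"dx":-0.0005,"dy":0,"dz":0.033,"rx":0,"ry":0,"rz":0},{"jaw":0,"dx":-0.0005,"dy":0,"dz":0.034,"rx":0,"ry":0,"rz":0},{"jaw":0,"dx":-0.0005,"dy":0,"dz":0.034,"rx":0,"ry":0,"rz":0}]' 90; python3 go.py 0.4336 0.3449 0.0406
```

```text
time_s: 23.87
tool_pos: [0.4344, 0.3454, 0.0418]
orientation: [-0.002, 1.0, -0.001, 0.002]
ft_force: [0.4, -0.7, -4.1]
opening: 0.0262
t 23.8667 pos [0.4344 0.3454 0.0418] open 0.0262 F [ 0.4 -0.7 -4.1] q [ 0.52  0.39 -0.3   0.88  0.    2.09]
shift mm [-0.8  0.5  1.2] rot deg [-0.17 -0.25 -0.06]
```

```bash
python3 -m inch '[{"jaw":0,"dx":-0.0005,"dy":0,"dz":0.0005,"rx":0,"ry":0,"rz":0},{"jaw":0,"dx":-0.0005,"dy":0,"dz":0.001,"rx":0,"ry":0,"rz":0},{"jaw":0,"dx":-0.0005,"dy":0,"dz":0.0015,"rx":0,"ry":0,"rz":0},{"jaw":0,"dx":-0.0005,"dy":0,"dz":0.0018,"rx":0,"ry":0,"rz":0},{"jaw":0,"dx":-0.0005,"dy":0,"dz":0.0018,"rx":0,"ry":0,"rz":0}]' 90; python3 go.py 0.4336 0.3449 0.0406
```

```text
time_s: 24.28
tool_pos: [0.4344, 0.3456, 0.0415]
orientation: [-0.002, 1.0, -0.001, 0.003]
ft_force: [-0.9, -2.3, 10.9]
opening: 0.0259
t 24.2833 pos [0.4344 0.3456 0.0415] open 0.0259 F [-0.9 -2.3 10.9] q [ 0.52  0.39 -0.31  0.87  0.    2.09]
shift mm [-0.8  0.7  0.9] rot deg [-0.23 -0.35 -0.06]
```

```bash
python3 -m inch '[{"jaw":0.03,"dx":0,"dy":0,"dz":0,"rx":0,"ry":0,"rz":0},{"jaw":0.04,"dx":0,"dy":0,"dz":0,"rx":0,"ry":0,"rz":0},{"jaw":0.06,"dx":0,"dy":0,"dz":0,"rx":0,"ry":0,"rz":0},{"jaw":0.08,"dx":0,"dy":0,"dz":0,"rx":0,"ry":0,"rz":0},{"jaw":0.08,"dx":0,"dy":0,"dz":0,"rx":0,"ry":0,"rz":0},{"jaw":0.08,"dx":0,"dy":0,"dz":-0.02,"rx":0,"ry":0,"rz":0},{"jaw":0.08,"dx":0,"dy":0,"dz":-0.05,"rx":0,"ry":0,"rz":0},{"jaw":0.08,"dx":0,"dy":0,"dz":-0.08,"rx":0,"ry":0,"rz":0},{"jaw":0.08,"dx":0,"dy":0,"dz":-0.11,"rx":0,"ry":0,"rz":0},{"jaw":0.08,"dx":0,"dy":0,"dz":-0.115,"rx":0,"ry":0,"rz":0},{"jaw":0.08,"dx":0,"dy":0,"dz":-0.115,"rx":0,"ry":0,"rz":0}]' 90; python3 go.py 0.535 0.175 0.15; python3 ov.py pics/ov8.png xl .112 .068 .028 .086 .004 0.4336 0.3443; python3 - <<'E'
from h import *
cv2.imwrite("pics/top8.png",snapshot("top"))
E
```

```text
time_s: 25.2
tool_pos: [0.4346, 0.3457, 0.1586]
orientation: [-0.003, 1.0, -0.001, 0.005]
ft_force: [0.0, 0.3, -1.0]
opening: 0.0804
t 25.2 pos [0.4346 0.3457 0.1586] open 0.0804 F [ 0.   0.3 -1. ] q [ 0.52  0.29 -0.12  1.15  0.    2.09]
shift mm [100.4 170.6   8.6] rot deg [-0.34 -0.56 -0.06]
```

View pics/ov8.png

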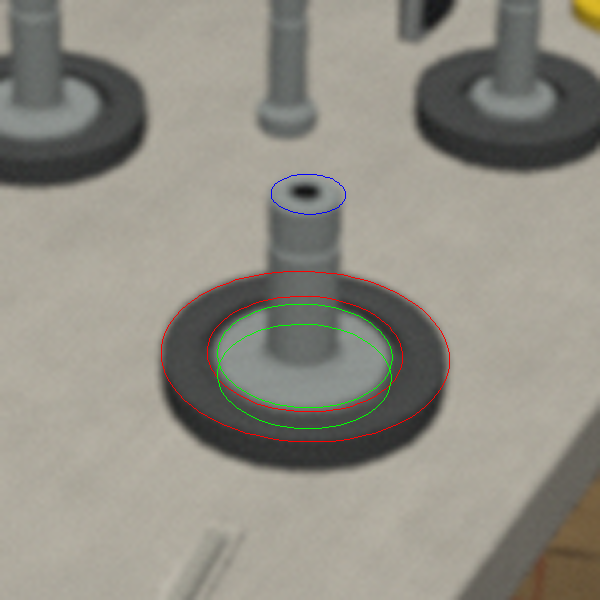

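View pics/top8.png

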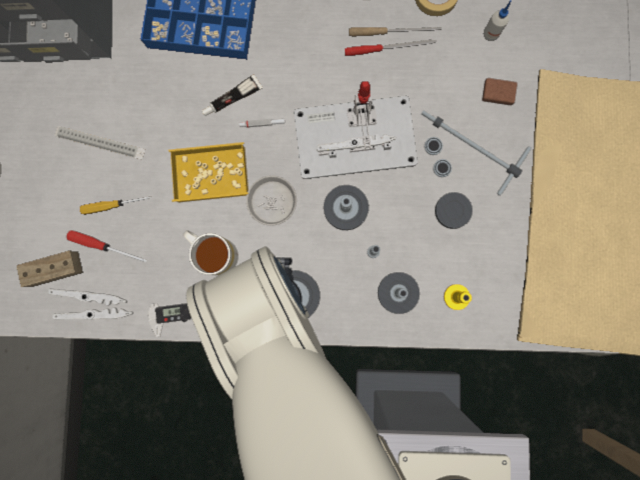

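```bash
python3 - <<'E'
from m import *
im=cv2.imread("pics/top8.png")
r=cupfit(im,(453,210),.08,lambda x,y:[(x,y,.08,0,.017)]); print(r[0].round(4),r[1:])
r=cupfit(im,(373,252),.028,lambda x,y:[(x,y,.028,0,.012),(x,y,.018,0,.08)],thr=172,half=20); print(r[0].round(4),r[1:])
v=cv2.resize(im[190:270,360:480],None,fx=6,fy=6,interpolation=cv2.INTER_CUBIC)
for p,D,z in(((.6286,.0016),.08,.017),((.6286,.0016),.08,0),((.6286,.0016),.036,.017),((.535,.1745),.028,.012),((.535,.1745),.018,.08)):
    P=np.array([w2p("top",(p[0]+D/2*np.cos(a),p[1]+D/2*np.sin(a),z)) for a in np.linspace(0,6.283,80)])
    cv2.polylines(v,[np.int32((P-[360,190]+.5)*6)],True,(0,0,255),1)
cv2.imwrite("pics/ov9.png",v)
E
```

```text
[0.6284 0.0016] (np.float64(67.72), np.float64(1157.54))
[0.5338 0.1751] (np.float64(38.578823529411764), np.float64(142.9))
```

View pics/ov9.png

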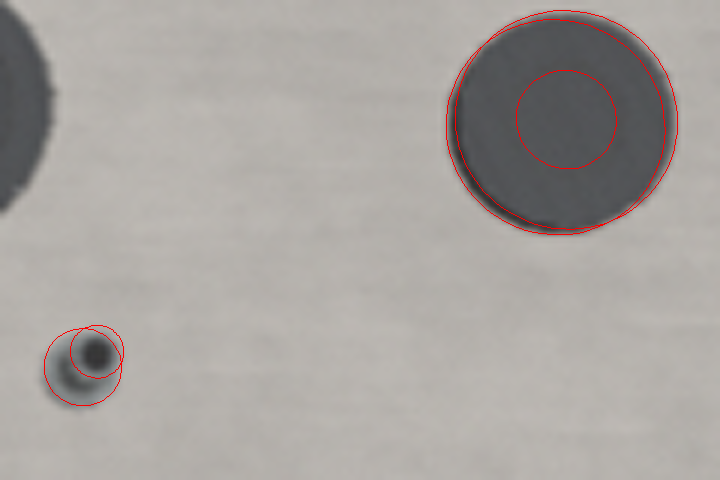

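```bash
python3 -m inch '[{"jaw":0.085,"dx":0.1003,"dy":0.1706,"dz":0.008,"rx":-0.3,"ry":-0.5,"rz":0},{"jaw":0.085,"dx":0.1003,"dy":0.1706,"dz":0.008,"rx":-0.3,"ry":-0.5,"rz":0},{"jaw":0.085,"dx":0.1003,"dy":0.1706,"dz":0.008,"rx":-0.3,"ry":-0.5,"rz":0},{"jaw":0.085,"dx":0.1003,"dy":0.1706,"dz":0.008,"rx":-0.3,"ry":-0.5,"rz":0},{"jaw":0.085,"dx":0.1003,"dy":0.1706,"dz":0.008,"rx":-0.3,"ry":-0.5,"rz":0},{"jaw":0.085,"dx":0.1003,"dy":0.1706,"dz":0.008,"rx":-0.3,"ry":-0.5,"rz":0},{"jaw":0.085,"dx":0.1003,"dy":0.1706,"dz":0.008,"rx":-0.3,"ry":-0.5,"rz":0},{"jaw":0.085,"dx":0.1003,"dy":0.1706,"dz":0.008,"rx":-0.3,"ry":-0.5,"rz":0}]' 60; python3 go.py 0.5347 0.1751 0.033
```

```text
time_s: 25.97
tool_pos: [0.5329, 0.1742, 0.1463]
orientation: [0.001, 1.0, -0.001, -0.003]
ft_force: [0.2, -0.2, -0.0]
opening: 0.0847
t 25.9667 pos [0.5329 0.1742 0.1463] open 0.0847 F [ 0.2 -0.2 -0. ] q [ 0.17  0.32 -0.11  1.14 -0.    1.74]
shift mm [  2.5  -1.1 113.3] rot deg [ 0.1   0.33 -0.1 ]
```

```bash
python3 -m inch '[{"jaw":0.085,"dx":0.002,"dy":-0.001,"dz":0.03,"rx":0,"ry":0.3,"rz":0},{"jaw":0.085,"dx":0.002,"dy":-0.001,"dz":0.06,"rx":0,"ry":0.3,"rz":0},{"jaw":0.085,"dx":0.002,"dy":-0.001,"dz":0.085,"rx":0,"ry":0.3,"rz":0},{"jaw":0.085,"dx":0.002,"dy":-0.001,"dz":0.1,"rx":0,"ry":0.3,"rz":0},{"jaw":0.085,"dx":0.002,"dy":-0.001,"dz":0.11,"rx":0,"ry":0.3,"rz":0},{"jaw":0.085,"dx":0.002,"dy":-0.001,"dz":0.111,"rx":0,"ry":0.3,"rz":0},{"jaw":0.085,"dx":0.002,"dy":-0.001,"dz":0.111,"rx":0,"ry":0.3,"rz":0}]' 60; python3 go.py 0.5347 0.1751 0.033
```

```text
time_s: 26.55
tool_pos: [0.5338, 0.1757, 0.0352]
orientation: [0.001, 1.0, -0.0, -0.001]
ft_force: [0.5, 0.3, -0.5]
opening: 0.0851
t 26.55 pos [0.5338 0.1757 0.0352] open 0.0851 F [ 0.5  0.3 -0.5] q [ 0.17  0.41 -0.29  0.88 -0.    1.74]
shift mm [0.9 0.6 2.2] rot deg [ 0.11  0.08 -0.03]
```

```bash
python3 -m inch '[{"jaw":0.05,"dx":0.0008,"dy":0.0005,"dz":0.001,"rx":0,"ry":0,"rz":0},{"jaw":0.04,"dx":0.0008,"dy":0.0005,"dz":0.001,"rx":0,"ry":0,"rz":0},{"jaw":0.032,"dx":0.0008,"dy":0.0005,"dz":0.001,"rx":0,"ry":0,"rz":0},{"jaw":0.026,"dx":0.0008,"dy":0.0005,"dz":0.001,"rx":0,"ry":0,"rz":0},{"jaw":0.022,"dx":0.0008,"dy":0.0005,"dz":0.001,"rx":0,"ry":0,"rz":0},{"jaw":0.018,"dx":0.0008,"dy":0.0005,"dz":0.001,"rx":0,"ry":0,"rz":0},{"jaw":0.01,"dx":0.0008,"dy":0.0005,"dz":0.001,"rx":0,"ry":0,"rz":0},{"jaw":0,"dx":0.0008,"dy":0.0005,"dz":0.001,"rx":0,"ry":0,"rz":0},{"jaw":0,"dx":0.0008,"dy":0.0005,"dz":0.001,"rx":0,"ry":0,"rz":0},{"jaw":0,"dx":0.0008,"dy":0.0005,"dz":0.001,"rx":0,"ry":0,"rz":0}]' 60; python3 go.py 0.6288 0.0016 0.14
```

```text
time_s: 27.38
tool_pos: [0.535, 0.1752, 0.0347]
orientation: [0.001, 1.0, -0.0, -0.0]
ft_force: [-0.5, 0.0, 5.6]
opening: 0.0166
t 27.3833 pos [0.535  0.1752 0.0347] open 0.0166 F [-0.5  0.   5.6] q [ 0.17  0.41 -0.29  0.88 -0.    1.74]
shift mm [  93.9  173.7 -105.1] rot deg [ 0.1   0.02 -0.04]
```

```bash
python3 -m inch '[{"jaw":0,"dx":0,"dy":0,"dz":-0.005,"rx":0,"ry":0,"rz":0},{"jaw":0,"dx":0,"dy":0,"dz":-0.015,"rx":0,"ry":0,"rz":0},{"jaw":0,"dx":0,"dy":0,"dz":-0.035,"rx":0,"ry":0,"rz":0},{"jaw":0,"dx":0,"dy":0,"dz":-0.055,"rx":0,"ry":0,"rz":0},{"jaw":0,"dx":0.005,"dy":0.009,"dz":-0.07,"rx":0,"ry":0,"rz":0},{"jaw":0,"dx":0.016,"dy":0.03,"dz":-0.07,"rx":0,"ry":0,"rz":0},{"jaw":0,"dx":0.032,"dy":0.06,"dz":-0.07,"rx":0,"ry":0,"rz":0},{"jaw":0,"dx":0.049,"dy":0.09,"dz":-0.07,"rx":0,"ry":0,"rz":0},{"jaw":0,"dx":0.065,"dy":0.12,"dz":-0.07,"rx":0,"ry":0,"rz":0},{"jaw":0,"dx":0.08,"dy":0.148,"dz":-0.07,"rx":0,"ry":0,"rz":0},{"jaw":0,"dx":0.09,"dy":0.166,"dz":-0.07,"rx":0,"ry":0,"rz":0},{"jaw":0,"dx":0.0938,"dy":0.1735,"dz":-0.07,"rx":0,"ry":0,"rz":0}]' 60; python3 go.py 0.6288 0.0016 0.072
```

```text
time_s: 28.38
tool_pos: [0.6298, -0.0011, 0.1052]
orientation: [0.001, 1.0, -0.002, -0.0]
ft_force: [0.2, 0.5, -1.7]
opening: 0.0165
t 28.3833 pos [ 0.6298 -0.0011  0.1052] open 0.0165 F [ 0.2  0.5 -1.7] q [-0.13  0.45 -0.01  1.11 -0.    1.44]
shift mm [-1.  -2.8 33.1] rot deg [ 0.13  0.   -0.19]
```

```bash
python3 -m inch '[{"jaw":0,"dx":-0.001,"dy":-0.0018,"dz":0.005,"rx":0,"ry":0,"rz":0},{"jaw":0,"dx":-0.001,"dy":-0.0018,"dz":0.015,"rx":0,"ry":0,"rz":0},{"jaw":0,"dx":-0.001,"dy":-0.0018,"dz":0.025,"rx":0,"ry":0,"rz":0},{"jaw":0,"dx":-0.001,"dy":-0.0018,"dz":0.032,"rx":0,"ry":0,"rz":0},{"jaw":0,"dx":-0.001,"dy":-0.0018,"dz":0.033,"rx":0,"ry":0,"rz":0},{"jaw":0,"dx":-0.001,"dy":-0.0018,"dz":0.033,"rx":0,"ry":0,"rz":0}]' 60; python3 go.py 0.6288 0.0016 0.0387; python3 ov.py pics/ov10.png s .08 .028 .018 .080 .0375 0.6284 0.0016
```

```text
time_s: 28.88
tool_pos: [0.628, 0.0017, 0.0713]
orientation: [0.001, 1.0, -0.001, -0.001]
ft_force: [0.6, 0.1, -1.2]
opening: 0.0166
t 28.8833 pos [0.628  0.0017 0.0713] open 0.0166 F [ 0.6  0.1 -1.2] q [-0.13  0.47 -0.07  1.03 -0.    1.44]
shift mm [ 0.8  0.  32.6] rot deg [ 0.11  0.1  -0.12]
```

View pics/ov10.png

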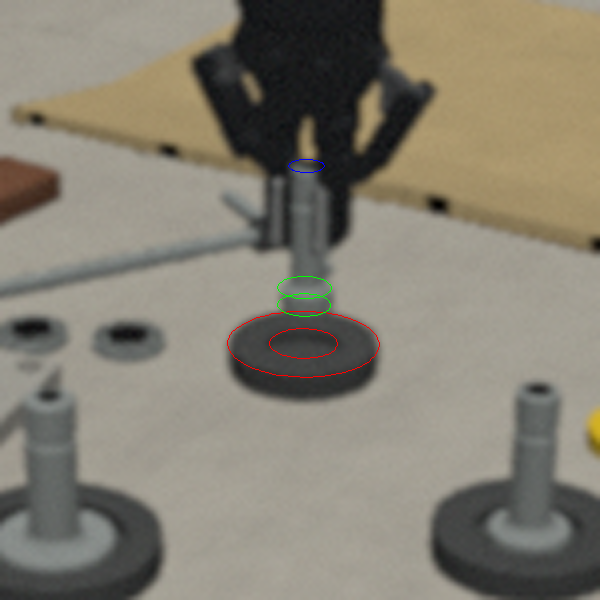

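Well aligned; lowering.

```bash
python3 -m inch '[{"jaw":0,"dx":0.0005,"dy":0,"dz":0.01,"rx":0,"ry":0,"rz":0},{"jaw":0,"dx":0.0005,"dy":0,"dz":0.016,"rx":0,"ry":0,"rz":0},{"jaw":0,"dx":0.0005,"dy":0,"dz":0.02,"rx":0,"ry":0,"rz":0},{"jaw":0,"dx":0.0005,"dy":0,"dz":0.023,"rx":0,"ry":0,"rz":0},{"jaw":0,"dx":0.0005,"dy":0,"dz":0.026,"rx":0,"ry":0,"rz":0},{"jaw":0,"dx":0.0005,"dy":0,"dz":0.029,"rx":0,"ry":0,"rz":0},{"jaw":0,"dx":0.0005,"dy":0,"dz":0.031,"rx":0,"ry":0,"rz":0},{"jaw":0,"dx":0.0005,"dy":0,"dz":0.032,"rx":0,"ry":0,"rz":0},{"jaw":0,"dx":0.0005,"dy":0,"dz":0.0325,"rx":0,"ry":0,"rz":0},{"jaw":0,"dx":0.0005,"dy":0,"dz":0.0325,"rx":0,"ry":0,"rz":0}]' 60; python3 go.py 0.6288 0.0016 0.0387
```

```text
time_s: 29.77
tool_pos: [0.629, 0.0013, 0.0395]
orientation: [0.001, 1.0, -0.001, -0.0]
ft_force: [0.6, -0.4, -2.2]
opening: 0.0168
t 29.7667 pos [0.629  0.0013 0.0395] open 0.0168 F [ 0.6 -0.4 -2.2] q [-0.13  0.5  -0.11  0.96 -0.    1.44]
shift mm [-0.2 -0.3  0.8] rot deg [ 0.12  0.03 -0.13]
```

```bash
python3 -m inch '[{"jaw":0,"dx":0,"dy":0,"dz":0.0005,"rx":0,"ry":0,"rz":0},{"jaw":0,"dx":0,"dy":0,"dz":0.001,"rx":0,"ry":0,"rz":0},{"jaw":0,"dx":0,"dy":0,"dz":0.0013,"rx":0,"ry":0,"rz":0},{"jaw":0,"dx":0,"dy":0,"dz":0.0013,"rx":0,"ry":0,"rz":0}]' 60; python3 go.py 0.6288 0.0016 0.0387
```

```text
time_s: 30.1
tool_pos: [0.6292, 0.0013, 0.0387]
orientation: [0.001, 1.0, -0.001, 0.0]
ft_force: [-0.4, 0.0, 3.8]
opening: 0.0166
t 30.1 pos [0.6292 0.0013 0.0387] open 0.0166 F [-0.4  0.   3.8] q [-0.13  0.5  -0.11  0.96 -0.    1.44]
shift mm [-0.4 -0.3 -0. ] rot deg [ 0.13 -0.01 -0.13]
```

Contact at the predicted height. Release, rise, then move clear.

```bash
python3 -m inch '[{"jaw":0.02,"dx":0,"dy":0,"dz":0,"rx":0,"ry":0,"rz":0},{"jaw":0.035,"dx":0,"dy":0,"dz":0,"rx":0,"ry":0,"rz":0},{"jaw":0.055,"dx":0,"dy":0,"dz":0,"rx":0,"ry":0,"rz":0},{"jaw":0.075,"dx":0,"dy":0,"dz":0,"rx":0,"ry":0,"rz":0},{"jaw":0.075,"dx":0,"dy":0,"dz":0,"rx":0,"ry":0,"rz":0},{"jaw":0.075,"dx":0,"dy":0,"dz":-0.02,"rx":0,"ry":0,"rz":0},{"jaw":0.075,"dx":0,"dy":0,"dz":-0.05,"rx":0,"ry":0,"rz":0},{"jaw":0.075,"dx":0,"dy":0,"dz":-0.08,"rx":0,"ry":0,"rz":0},{"jaw":0.075,"dx":0,"dy":0,"dz":-0.11,"rx":0,"ry":0,"rz":0},{"jaw":0.075,"dx":0,"dy":0,"dz":-0.14,"rx":0,"ry":0,"rz":0},{"jaw":0.075,"dx":0,"dy":0,"dz":-0.16,"rx":0,"ry":0,"rz":0},{"jaw":0.075,"dx":0,"dy":0,"dz":-0.16,"rx":0,"ry":0,"rz":0}]' 60; python3 go.py 0.5 -0.25 0.22
```

```text
time_s: 31.1
tool_pos: [0.6308, 0.0015, 0.2036]
orientation: [0.002, 1.0, -0.001, 0.004]
ft_force: [0.0, 0.0, 0.1]
opening: 0.0748
t 31.1 pos [0.6308 0.0015 0.2036] open 0.0748 F [0.  0.  0.1] q [-0.13  0.4   0.16  1.32 -0.    1.44]
shift mm [-130.1  251.9  -16.5] rot deg [ 0.18 -0.42 -0.13]
```

```bash
python3 -m inch '[{"jaw":0.075,"dx":-0.13,"dy":0.25,"dz":-0.02,"rx":0,"ry":0,"rz":0},{"jaw":0.075,"dx":-0.13,"dy":0.25,"dz":-0.02,"rx":0,"ry":0,"rz":0},{"jaw":0.075,"dx":-0.13,"dy":0.25,"dz":-0.02,"rx":0,"ry":0,"rz":0},{"jaw":0.075,"dx":-0.13,"dy":0.25,"dz":-0.02,"rx":0,"ry":0,"rz":0},{"jaw":0.075,"dx":-0.13,"dy":0.25,"dz":-0.02,"rx":0,"ry":0,"rz":0},{"jaw":0.075,"dx":-0.13,"dy":0.25,"dz":-0.02,"rx":0,"ry":0,"rz":0},{"jaw":0.075,"dx":-0.13,"dy":0.25,"dz":-0.02,"rx":0,"ry":0,"rz":0},{"jaw":0.075,"dx":-0.13,"dy":0.25,"dz":-0.02,"rx":0,"ry":0,"rz":0},{"jaw":0.075,"dx":-0.13,"dy":0.25,"dz":-0.02,"rx":0,"ry":0,"rz":0},{"jaw":0.075,"dx":-0.13,"dy":0.25,"dz":-0.02,"rx":0,"ry":0,"rz":0},{"jaw":0.075,"dx":-0.13,"dy":0.25,"dz":-0.02,"rx":0,"ry":0,"rz":0}]' 60
python3 - <<'E'
from h import *
import json
res=json.load(open("res.json"))
t=snapshot("top");s=snapshot("scene")
cv2.imwrite("pics/sfin.png",s)
for n in("mug","pin_dish"): print(n,[ (round(d['score'],2),np.round(d['box'],1)) for d in spot_in("top",n)[:1]])
A,B,f=250,170,3.2
v=cv2.resize(t[B:330,A:490],None,fx=f,fy=f,interpolation=cv2.INTER_CUBIC)
def circ(p,D,z,col):
    P=np.array([w2p("top",(p[0]+D/2*np.cos(a),p[1]+D/2*np.sin(a),z)) for a in np.linspace(0,6.283,80)])
    cv2.polylines(v,[np.int32((P-[A,B]+.5)*f)],True,col,1)
for k,(D,F,sh,H) in dict(s=(.036,.028,.018,.08),m=(.046,.038,.02,.082),l=(.064,.056,.024,.084),xl=(.076,.068,.028,.086)).items():
    circ(res[k],D,.017,(0,0,255)); circ(res[k],F,.016,(0,255,0)); circ(res[k],sh,.004+H,(255,0,0))
cv2.imwrite("pics/tfin.png",v)
cv2.imwrite("pics/tfull.png",t)
E
```

```text
time_s: 32.02
tool_pos: [0.5003, -0.2473, 0.223]
orientation: [0.001, 1.0, -0.001, 0.003]
ft_force: [1.0, -0.2, -0.9]
opening: 0.0752
mug [(0.61, array([210.8, 251.1,  51.5,  44.5]))]
pin_dish [(0.73, array([271.4, 200.2,  48. ,  53. ]))]
```

View pics/tfin.png

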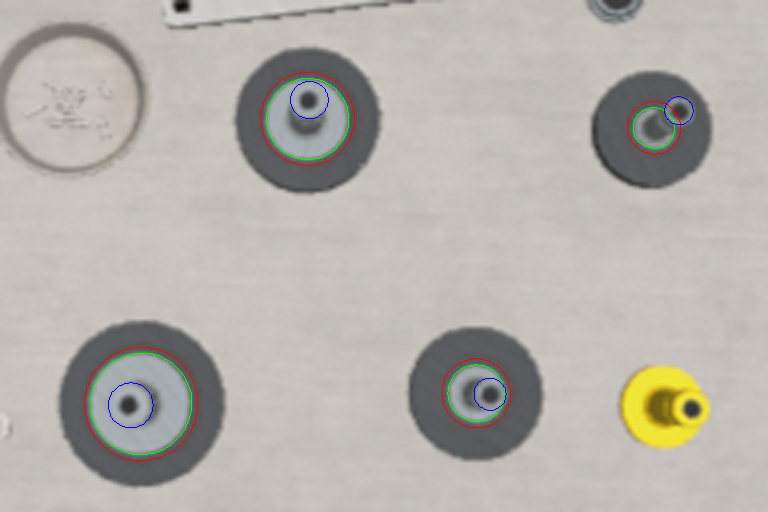

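View pics/sfin.png

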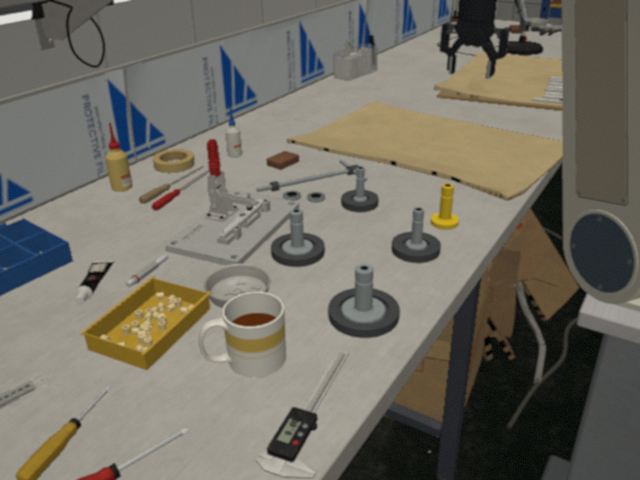

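```bash
python3 - <<'E'
from bench import *
print(abs(get_state()['joint_vel']).max()); print(sign_off())
E
```

```text
0.004703741300883768
the job is handed in; nothing more can be done
None
```

All four drifts now stand upright in their own cups, and I handed the job in at about 32 s of the 141 s allowed. I parked S on the bare bench, then moved L from cup_m to cup_l, M from cup_xl to cup_m and XL from cup_s to cup_xl. Last, S went from the bench into cup_s. Each drift was lowered until light contact (about 4–11 N) before I let go.

- **Seating:** in the last top picture each foot and shank top lay where the model puts it with the foot on the cup floor. The scene view showed all four upright. Contact came within about 1 mm of the predicted height; the two drifts that had been on a rim, L and XL, stopped about 12 mm lower than there.
- **Bystanders:** the mug and the pin dish were found within about 2 px of where they started, which is within what the detector can resolve. The yellow look-alike was not touched.
- **Small disagreements:** L and XL made contact about 1 mm higher than predicted, which I put down to a slight slip in the grip or arm sag. The robot and camera x positions differed by about 1 mm. Neither came near the 4 mm of play.
- **Failed checks:** no end check failed. Three early move commands were refused because some of the row fields were missing; nothing moved on those.

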